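# Bleed the air sanders and hang them up

## Robot

A 7-joint arm with a two-finger parallel gripper is mounted at the origin on the work surface. World frame = base frame: x ahead of the robot, y to its left, z up, the work surface at z = 0. Lengths are in m, angles in rad, forces in N, time in s.
With the tool pointing down it reaches from about 0.425 to 0.8 m from the base axis. Payload 8.3 kg.
Tool frame: the origin (TCP) lies on the mounting face of the last link; the fingertips stand 173 mm ahead of it and the grasp point (between the pads) lies tcp_to_grasp ahead of it (tcp_to_grasp is the distance from the TCP to the grasp point, in m); z points along the fingers, y is the direction in which the jaws open and shut (so a half turn about z gives the same grasp; the last joint's range is limited). The gripper opens to 85 mm and grips with 20 to 120 N. Pads are 22 mm wide; open, the fingers measure 114 mm over their backs; the gripper's body (76 mm by 85 mm) begins 54 mm behind the grasp point. The pads swing forward as they close: fully open they stand 13 mm farther back than shut.
Start: joints at [1.058, 0.383, 0.016, 1.37, -0.006, 1.388, -0.046], TCP at [0.272, -0.563, 0.405] pointing down, gripper open.
Joint ranges: [-2.95, 2.95], [-0.25, 2.06], [-1.52, 1.56], [0.18, 2.33], [-1.44, 4.58], [0.02, 2.06], [-3.01, 3.01]. Speed limits (rad/s): [2.39, 2.39, 3.01, 3.01, 3.14, 3.14, 3.14].

## Interface

Orientations are given as [roll, pitch, yaw] about the fixed x, y, z axes, in that order (R = Rz(yaw) Ry(pitch) Rx(roll)).
In Python, from plant import * gives the robot as it stands.
- The arm moves only by the tool arm_command, never from a script. Its argument "increments" is a list of rows, each a list of 3 entries, a list of its own where there are three numbers: the closure, from 0 (fully open) to 1 (shut), then the shift along the tool's x, y, z in mm, then the turn about the tool's z in rad. A call has exactly 10 rows; each row is the pose to reach, as a shift and turn from the pose commanded when the call began, along the tool's axes at that moment; what a row does not reach only later rows make up. A row lasts 1/10 s, in which the tool goes at most 50 mm and 8.59 degrees, less where a joint would pass 70% of its speed; a pose out of reach is approached as far as the arm can. A call with a gripper value outside its range is refused whole. The fingers move at their own pace and stop on an object; the grip force is fixed at half the most. Time passes only in rows, so rows that repeat a pose let the fingers close, or fill a call up. It gives the time, the measured TCP pose, the force and the opening at its end, in the units of the state.
- get_state(): the state, without advancing time (a new reading comes with each control period).
- read_camera(name): name is "scene" or "top" or "wrist"; returns the picture (400x640x3 uint8, red, green, blue); there is no depth.
- calibration(name): a dict with "fov_y" (degrees; the focal length in pixels is half the picture's height over the tangent of half this angle, whatever the lens; pixels are square), "cx", "cy" (the principal point, pixels), "pose" (4x4, takes a point from camera to world coordinates); the wrist camera has in their place "T_tool_cam" (4x4, takes a point from camera to tool coordinates, whose origin is the TCP and whose axes are the flange's). Camera axes: x right, y down, z forward; pixel columns grow to the right and rows downward; lengths in m; the calibration is good to about 2 mm. A picture is of the moment at which its call begins: read the wrist's pose just before it. calibration takes no time and is no camera call.
- close_job(): hands the job in, once; it reports no verdict.
The state is a dict: "time": time; "joint_pos": joint angles; "joint_vel": joint speeds; "effort": joint torques, N m; "eef_pos": TCP position; "eef_rot": TCP orientation; "contact_force": force on the tool from outside, world axes, zero at the start; "torque": the same for the moment, N m; "grip_width": finger opening in m.
Only numpy, scipy, OpenCV 4.12 (cv2) and the standard library are available. Lean on these libraries where they do the work, as an engineer would, in place of code of your own. Each camera call takes 0.05 s, during which the arm holds its last target.

## Task

End of the shift: the air hoses are off, but the sanders standing on the bench mat still hold pressure. Working along the row from the robot's left to its right, bleed every sander where it stands on the bench: flip the lock-off lever in its paddle forward and squeeze the paddle fully home against the handle for a full five seconds, then let it go. Hang each bled sander by its bail across the two prongs of a hook of the rack (any free hook, one to a hook, hanging level), and leave the tin, bottles and tape as they stand.

Things in the scene. Friction and masses are not known exactly. Their poses are not given: they have to be found in the camera images.
- sander_left_bail (a point): middle of the bail bar of the air sander at the left (+y) end of the row; None if absent. Bail: steel upside-down U over the sander's head, its top bar 10 mm wide (x), 8 high, 85 long (y), 75 clear between the legs, 44 mm free below. Bar centre 126 mm above the bench, above the sander's centre of mass. Axes: x from tail to head (forward), y to the sander's left, z up
- sander_mid_bail (a point): same point of the like sander in the middle of the row (None if absent). All sanders: 0.64 kg, 223 mm long, standing on a round pad 90 mm across whose centre is 20 mm ahead of (+x) and 126 below the bar; aluminium angle head 50 mm across; black round handle 36 mm thick runs back level, axis 52 mm above the bench, to a brass nipple 158 mm behind the bar
- sander_right_bail (a point): same point of the like sander at the right (-y) end of the row; None if absent. Sanders stay in this left-to-right order; the number varies
- sander_left_handle (a point): point on the handle's axis level with the lock-off lever, 72 mm behind and 74 below that sander's bar; axes as the bail's. Steel paddle on the handle's left (+y) side, 24 mm high, hinged 50 mm ahead of this point, free end 53 mm behind it; its outer face is 32 mm off the axis here (36 mm at 25 mm behind), 25 mm when squeezed home. Right side bare: 18 mm off the axis
- sander_mid_handle (a point): same point of the middle sander. Lock-off lever on every sander: steel tab 12 mm high, 3 thick, through the paddle at this point, sticking out to 47 mm from the axis and leaning back 3 mm; its toe inside props the paddle, which then cannot go even half-way home. Pushed forward (+x) the tab folds flat along the paddle and frees it
- sander_right_handle (a point): same point of the right sander. Every lock-off lever is sprung (about 1 N at the tip) and flips back when let go, so the finger that pushes it forward stays over it and then presses the paddle. Nothing but handle, paddle and lever lies within 45 mm of this point
- sander_left_paddle (a joint): paddle of that sander: 0 released, 0.14 rad squeezed home against the handle; sprung, about 8 N at the lock-off lever holds it home
- sander_left_lock (a joint): lock-off lever of that sander: 0 locked (sticking out), 1.85 rad folded fully forward; beyond about 1.6 the paddle can go home
- sander_mid_paddle (a joint): paddle of that sander: 0 released, 0.14 rad squeezed home against the handle; sprung, about 8 N at the lock-off lever holds it home
- sander_mid_lock (a joint): lock-off lever of that sander: 0 locked (sticking out), 1.85 rad folded fully forward; beyond about 1.6 the paddle can go home
- sander_right_paddle (a joint): paddle of that sander: 0 released, 0.14 rad squeezed home against the handle; sprung, about 8 N at the lock-off lever holds it home
- sander_right_lock (a joint): lock-off lever of that sander: 0 locked (sticking out), 1.85 rad folded fully forward; beyond about 1.6 the paddle can go home
- rack: bench rack, fixed: grey steel beam 410 mm long on two feet, three steel hooks 125 mm apart on its front. Each hook is a pair of level round prongs 8 mm thick, 50 mm between centres (42 free between), 105 long, tips turned up 12 mm. Origin on the bench under the beam's middle; x against the prongs' pointing direction, i.e. from tips to beam; y along the beam
- hook_left (a point): where the middle of a bail bar rests on the left (+y) hook: 4 mm above the prongs' top, 214 mm above the bench, 41 mm from the tips, 65 from the beam's front; axes as the rack's. The bar lies across both prongs, its legs outside them, brought on in +x over the tips
- hook_mid (a point): same point of the middle hook. A sander hung with its head towards the beam hangs free with its pad 88 mm off the bench; tail first it would foul the beam
- hook_right (a point): same point of the right (-y) hook
- paint_tin: bystander: closed steel paint tin 89 mm across, 92 mm high, origin under its centre
- solvent_bottle: bystander: amber bottle 64 mm across, 150 mm high, origin under its centre
- tint_bottle: bystander: small black bottle 36 mm across, 85 mm high, origin under its centre
- tape_roll: bystander: roll of tape 96 mm across, 36 mm high, lying flat, origin under its centre

How it is judged:
By the outcome, as a careful person would: the job done as asked, in the order asked, and still so for the second after the job is handed in, with the robot touching nothing.
Of sander_left, sander_mid, sander_right only 2 to 3 are there at a start; the rules pass over those that are not, and their reading is None.
At some moment in a run one of sander_left, sander_mid, sander_right may be knocked a few centimetres aside while the robot is not near it.
It also fails if it takes over 210 s, if anything falls off the work surface, if the arm or the gripper's body presses on something with over 40 N, if the wrist force passes 120 N, or if a joint passes its speed limit or range.

## Working session

There is one attempt and no reset: what is moved stays moved. The work goes in short steps, Python scripts to look and compute and a tool call to move; the robot and the scene stay as the last step left them, time stands still between calls to the robot, and variables do not carry over. Pictures are saved under pics/ and viewed, and the job is handed in when it is done.

Besides the shell and the picture viewer there is one more tool, called as name(argument=value, ...), one argument or row to a line, values as JSON. arm_command: Moves the arm, as the interface text tells. Its arguments: {"type":"object","properties":{"increments":{"type":"array"}},"required":["increments"]}

```bash
ls; mkdir -p pics; python3 - <<'E'
from plant import *
import cv2, numpy as np
s=get_state();print(s)
for n in["scene","top","wrist"]:
    im=read_camera(n);cv2.imwrite(f"pics/{n}0.png",im[:,:,::-1])
    c=calibration(n);print(n,c)
try: print(tcp_to_grasp)
except Exception as e: print(e)
E
```

```text
pics
{'time': 0.0, 'joint_pos': array([ 1.05811698,  0.38426271,  0.0163914 ,  1.3711751 , -0.00628718,
        1.38818515, -0.0465301 ]), 'joint_vel': array([-0.00048009, -0.00062913,  0.0003074 , -0.00166571, -0.00113601,
        0.00105958,  0.00039743]), 'effort': array([-2.04712364e-04, -6.27601719e+01,  8.44016913e-01, -3.71830630e+01,
        1.65128260e-02,  1.40923166e-02, -3.13777616e-05]), 'eef_pos': array([ 0.27168574, -0.56267907,  0.40365388]), 'eef_rot': array([-3.13961303e+00,  5.62781626e-05,  4.49799088e-01]), 'contact_force': array([ 0.68973283, -0.33900814, -0.37339823]), 'torque': array([ 0.02074216, -0.00209009,  0.02560562]), 'grip_width': 0.0857918730358165}
scene {'fov_y': 57.47971401744108, 'cx': 323.16336276724866, 'cy': 200.86301142182356, 'pose': array([[ 0.50843006,  0.56442456, -0.65032591,  1.19730795],
       [ 0.86106782, -0.34009969,  0.37801377, -0.33594232],
       [-0.00781539, -0.75216828, -0.65892473,  0.82316991],
       [ 0.        ,  0.        ,  0.        ,  1.        ]])}
top {'fov_y': 43.90789263675043, 'cx': 321.0385078292855, 'cy': 208.05198738843913, 'pose': array([[ 0.0054824 , -0.98377441,  0.17932608,  0.34766822],
       [-0.99997805, -0.00606048, -0.00267594,  0.05358236],
       [ 0.00371932, -0.17930748, -0.98378605,  1.40121882],
       [ 0.        ,  0.        ,  0.        ,  1.        ]])}
wrist {'fov_y': 58.87478586547785, 'cx': 315.5923368093824, 'cy': 197.6553015286102, 'T_tool_cam': array([[ 7.45487046e-05, -9.55449051e-01, -2.95156068e-01,
         7.62267246e-02],
       [ 9.99999755e-01,  2.76688619e-04, -6.43094324e-04,
         1.34613972e-03],
       [ 6.96110187e-04, -2.95155948e-01,  9.55448838e-01,
         3.07700923e-02],
       [ 0.00000000e+00,  0.00000000e+00,  0.00000000e+00,
         1.00000000e+00]])}
0.1547
```

View pics/scene0.png

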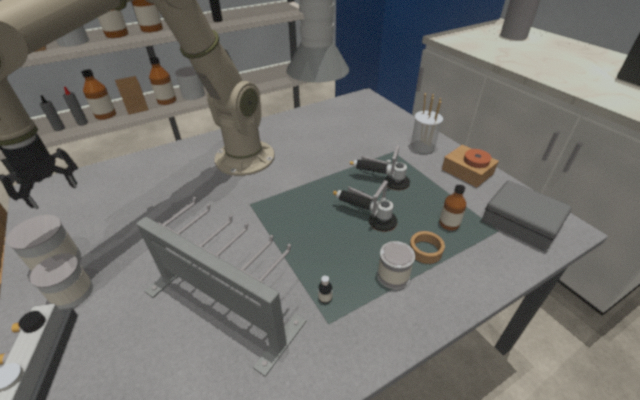

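View pics/top0.png

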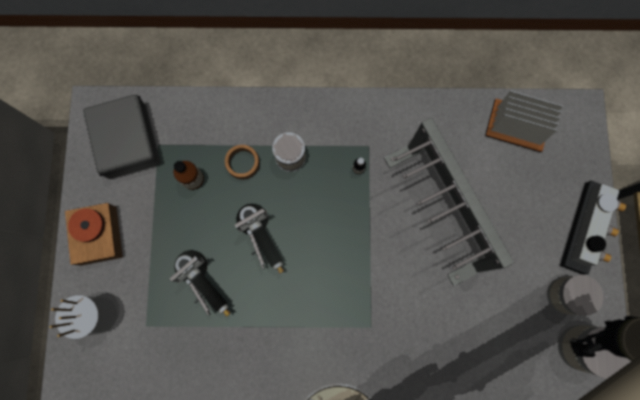

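View pics/wrist0.png

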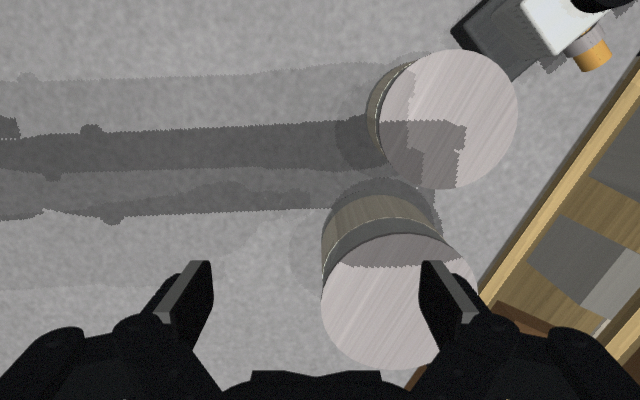

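```bash
cat > h.py <<'E'
from plant import *
import cv2, numpy as np
from scipy.spatial.transform import Rotation as R
def f_(n):
    c=calibration(n); return 200/np.tan(np.radians(c["fov_y"]/2)),c
def pose(n,s=None):
    f,c=f_(n)
    if n!="wrist": return c["pose"]
    s=s or get_state()
    T=np.eye(4);T[:3,:3]=R.from_euler("xyz",s["eef_rot"]).as_matrix();T[:3,3]=s["eef_pos"]
    return T@c["T_tool_cam"]
def plane(n,u,v,z,P=None):
    f,c=f_(n);P=pose(n) if P is None else P
    d=P[:3,:3]@np.array([(u-c["cx"])/f,(v-c["cy"])/f,1]);o=P[:3,3]
    return o+d*(z-o[2])/d[2]
def proj(n,p,P=None):
    f,c=f_(n);P=pose(n) if P is None else P
    q=np.linalg.inv(P)@np.r_[p,1];return np.array([f*q[0]/q[2]+c["cx"],f*q[1]/q[2]+c["cy"]])
def snap(n,name):
    P=pose(n);im=read_camera(n)[:,:,::-1].copy();cv2.imwrite(f"pics/{name}.png",im);np.save(f"pics/{name}.npy",P);return im,P
def crop(name,x0,y0,x1,y1,k,out):
    im=cv2.imread(f"pics/{name}.png")[y0:y1,x0:x1];cv2.imwrite(f"pics/{out}.png",cv2.resize(im,None,fx=k,fy=k,interpolation=cv2.INTER_CUBIC))
E
python3 - <<'E'
from h import *
crop("top0",150,190,310,330,5,"top0a");crop("top0",370,110,530,290,3.3,"top0b");crop("scene0",320,130,440,240,5,"sc0a");crop("scene0",130,180,310,370,3.1,"sc0b")
E
```

```text
(no output)
```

View pics/top0a.png

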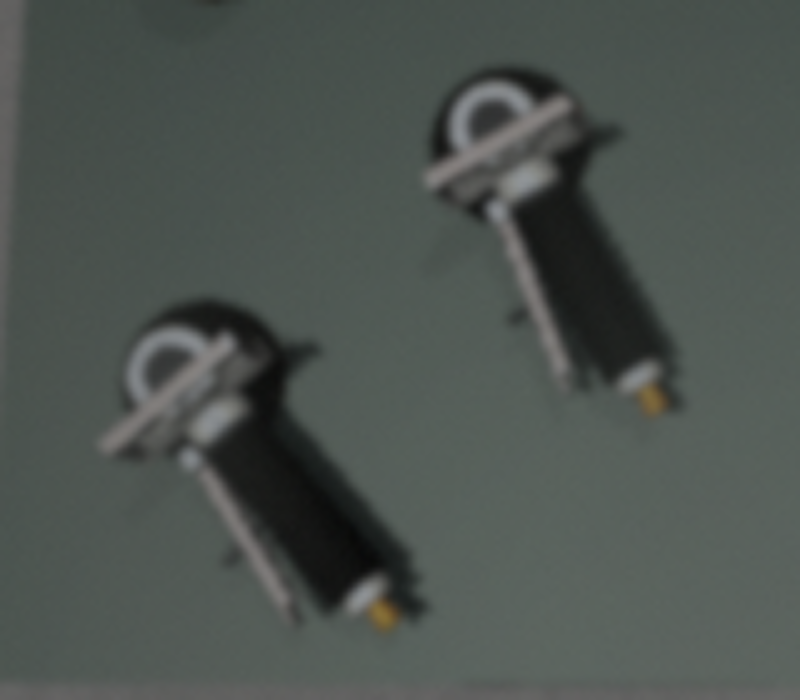

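View pics/top0b.png

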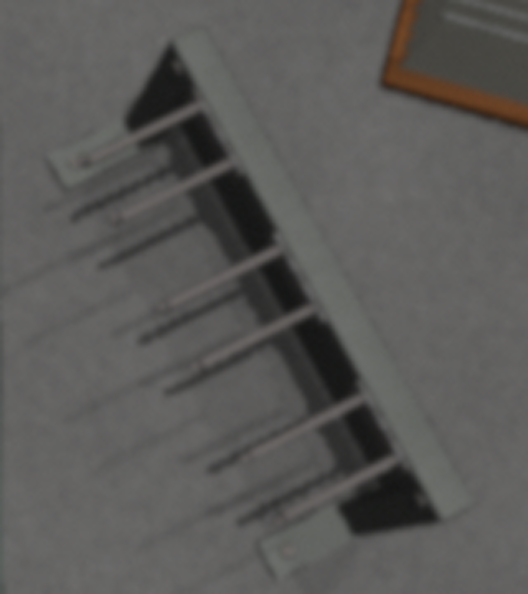

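View pics/sc0a.png

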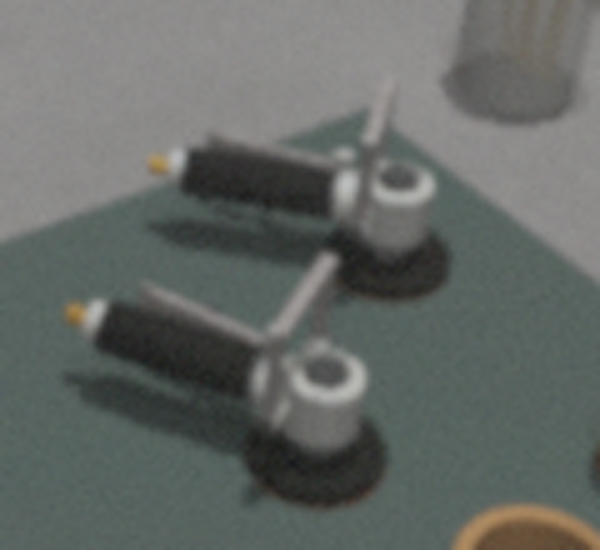

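View pics/sc0b.png

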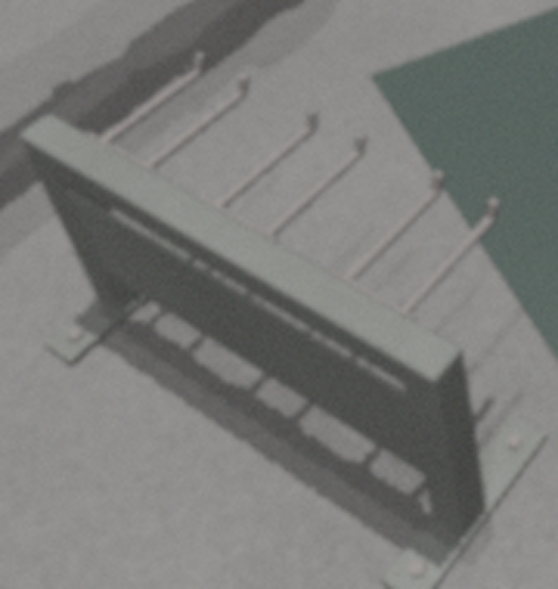

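```bash
python3 - <<'E'
from h import *
t=lambda u,v,z,k,x,y: plane("top",u/k+x,v/k+y,z)
for nm,a,b,n in(("L",(103,445),(235,340),(388,622)),("R",(430,182),(570,102),(657,410))):
    A=t(*a,.126,5,150,190);B=t(*b,.126,5,150,190);N=t(*n,.052,5,150,190);m=(A+B)/2
    d=A-B;d2=m-N
    print(nm,m.round(4),np.linalg.norm(d),"yaw bail",np.arctan2(d[1],d[0])-np.pi/2,"yaw nip",np.arctan2(d2[1],d2[0]),np.hypot(d2[0],d2[1]),"phi",np.arctan2(m[1],m[0]),np.hypot(*m[:2]))
b=[(203,105),(238,160),(282,248),(315,308),(365,400),(402,458)]
e=[(82,162),(115,219),(160,306),(195,367),(245,458),(278,517)]
for i in range(0,6,2):
    bb=[t(*b[j],.206,3.3,370,110) for j in(i,i+1)];ee=[t(*e[j],.218,3.3,370,110) for j in(i,i+1)]
    M=(bb[0]+bb[1])/2;E_=(ee[0]+ee[1])/2;d=M-E_;l=np.hypot(*d[:2]);h=E_[:2]+d[:2]/l*.041
    print("hook",h.round(4),"len",l,"yaw",np.arctan2(d[1],d[0]),"tip sep",np.linalg.norm(ee[0]-ee[1]),"r",np.hypot(*h))
E
```

```text
L [0.4212 0.3995 0.126 ] 0.08384185992161003 yaw bail 0.6948953326328939 yaw nip 0.7230354201729984 0.15534653008518468 phi 0.758994301543675 0.5805281211650223
R [0.5517 0.2346 0.126 ] 0.08320338569038152 yaw bail 0.5372390059180088 yaw nip 0.5301341337991352 0.15558511223939248 phi 0.40213802002707655 0.5995078871227069
hook [ 0.6843 -0.1795] len 0.10759584008168294 yaw -1.0954943359065674 tip sep 0.049698220330795094 r 0.70744466242017
hook [ 0.5736 -0.2353] len 0.10542726394729034 yaw -1.1087283173269256 tip sep 0.05139608251437136 r 0.6199559763805665
hook [ 0.4624 -0.2929] len 0.10446248503937262 yaw -1.1318241372800952 tip sep 0.04782146119692439 r 0.547344928905299
```

```bash
cat >> h.py <<'E'
def to(p,yaw=None,frm=None,turn_hint=None):
    s=get_state(); T=R.from_euler("xyz",s["eef_rot"]).as_matrix()
    d=T.T@(np.array(p)-s["eef_pos"])*1000
    y0=np.arctan2(T[1,0],T[0,0]); t=None if yaw is None else -((yaw-y0+np.pi)%(2*np.pi)-np.pi)
    print("shift mm",d.round(1),"turn",t)
E
python3 - <<'E'
from h import *
to((0.272,-0.563,0.52));to((0.50,-0.12,0.52));to((0.48,0.24,0.5));to((0.3666,0.3526,0.4),.71+np.pi)
E
```

```text
shift mm [ 1.000e-01  2.000e-01 -1.161e+02] turn None
shift mm [ 398.1 -299.6 -115.7] turn None
shift mm [ 536.6 -632.4  -95.2] turn None
shift mm [ 483.4 -783.     5.1] turn 2.881417108920452
```

arm_command(
  increments=[
    [0,[0,0,-45],0],
    [0,[5,-4,-90],0],
    [0,[30,-20,-116],-0.1],
    [0,[65,-48,-116],-0.2],
    [0,[100,-75,-116],-0.3],
    [0,[135,-102,-116],-0.4],
    [0,[170,-128,-116],-0.5],
    [0,[205,-154,-116],-0.6],
    [0,[240,-181,-116],-0.7],
    [0,[275,-207,-116],-0.8],
  ],
)

```text
time: 1.15
eef_pos: [0.4298, -0.255, 0.5206]
eef_rot: [-3.141, 0.0, 1.254]
contact_force: [-0.4, -0.5, 0.3]
grip_width: 0.0856
```

```bash
python3 - <<'E'
from h import *
print(get_state())
to((0.50,-0.12,0.52));to((0.48,0.24,0.5));to((0.3666,0.3526,0.4),.71+np.pi)
E
```

```text
{'time': 1.15, 'joint_pos': array([ 0.73116622,  0.09526194, -0.28363465,  1.47583626,  0.02673454,
        1.57436795,  0.13199169]), 'joint_vel': array([-0.45958038, -0.05976908, -0.4312308 ,  0.07645887,  0.02398185,
       -0.00886956,  0.11152224]), 'effort': array([ 3.23984697e+00, -4.45193124e+01,  6.74938336e-01, -3.76292396e+01,
       -3.20470578e-02,  3.01833004e-01, -1.99942910e-01]), 'eef_pos': array([ 0.4297873 , -0.25497822,  0.52064256]), 'eef_rot': array([-3.14148846e+00,  9.99304681e-05,  1.25394479e+00]), 'contact_force': array([-0.3546233 , -0.47746063,  0.30269799]), 'torque': array([ 0.07130561, -0.00953435,  0.00648287]), 'grip_width': 0.08559212838029916}
shift mm [150.1  24.7   0.6] turn None
shift mm [ 486.  -106.5   20.6] turn None
shift mm [ 557.7 -249.3  120.6] turn -2.5976478653386543
```

arm_command(
  increments=[
    [0,[45,8,0],-0.12],
    [0,[90,12,0],-0.24],
    [0,[140,12,0],-0.36],
    [0,[190,8,0],-0.48],
    [0,[235,-5,0],-0.6],
    [0,[280,-22,0],-0.72],
    [0,[325,-40,0],-0.84],
    [0,[370,-60,0],-0.96],
    [0,[415,-80,0],-1.08],
    [0,[455,-97,0],-1.2],
  ],
)

```text
time: 2.15
eef_pos: [0.4799, 0.2079, 0.5208]
eef_rot: [3.141, 0.0, 2.456]
contact_force: [0.8, -0.1, 0.4]
grip_width: 0.0855
```

```bash
python3 - <<'E'
from h import *
print(get_state()["joint_pos"])
to((0.48,0.24,0.5));to((0.3666,0.3526,0.4),.71+np.pi)
E
```

```text
[ 0.16854529  0.20012314 -0.76061754  1.40230779  0.13753019  1.59285913
  0.30595103]
shift mm [20.2 24.9 20.8] turn None
shift mm [179.3  40.2 120.8] turn -1.3959322200861193
```

arm_command(
  increments=[
    [0,[20,5,12],-0.14],
    [0,[40,9,24],-0.28],
    [0,[60,13,36],-0.42],
    [0,[80,18,50],-0.56],
    [0,[100,22,65],-0.7],
    [0,[120,27,80],-0.84],
    [0,[140,31,95],-0.98],
    [0,[160,36,110],-1.12],
    [0,[179,40,120],-1.26],
    [0,[179,40,120],-1.4],
  ],
)

```text
time: 3.15
eef_pos: [0.3659, 0.3522, 0.3994]
eef_rot: [3.141, -0.002, -2.423]
contact_force: [1.2, 0.0, -0.1]
grip_width: 0.0855
```

arm_command(
  increments=[
    [0,[0,0,0],0],
    [0,[0,0,0],0],
    [0,[0,0,0],0],
    [0,[0,0,0],0],
    [0,[0,0,0],0],
    [0,[0,0,0],0],
    [0,[0,0,0],0],
    [0,[0,0,0],0],
    [0,[0,0,0],0],
    [0,[0,0,0],0],
  ],
)

```text
time: 4.15
eef_pos: [0.3685, 0.3505, 0.4008]
eef_rot: [3.142, 0.0, -2.433]
contact_force: [0.2, 0.8, -0.6]
grip_width: 0.0855
```

```bash
python3 - <<'E'
from h import *
print(get_state()["joint_pos"])
snap("wrist","w1")
E
```

```text
[ 0.0590984   0.27298563 -1.04141787  1.65668375  0.24073286  1.35065099
  1.25977458]
```

View pics/w1.png

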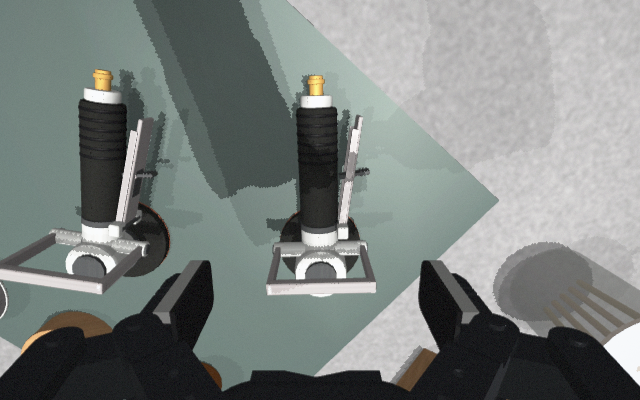

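```bash
cat >> h.py <<'E'
def axis(im,P,r0,r1,c0,c1,th=70,step=5):
    g=im.max(axis=2);pts=[]
    for r in range(r0,r1,step):
        k=np.where(g[r,c0:c1]<th)[0]
        if len(k)<10: continue
        # longest run
        runs=np.split(k,np.where(np.diff(k)>2)[0]+1);k=max(runs,key=len)
        pts.append((c0+(k[0]+k[-1])/2,r,len(k)))
    W=np.array([plane("wrist",u,v,.052,P) for u,v,_ in pts]);c=W.mean(0)
    d=np.linalg.svd(W-c)[2][0];return pts,W,c,d
E
python3 - <<'E'
from h import *
crop("w1",255,60,395,310,2.4,"w1a")
im=cv2.imread("pics/w1.png");P=np.load("pics/w1.npy")
pts,W,c,d=axis(im,P,115,215,285,345)
print(pts);d=-d if d[0]<0 else d
print(c,d,np.arctan2(d[1],d[0]))
A=plane("wrist",268,292,.126,P);B=plane("wrist",376,292,.126,P);N=plane("wrist",316,75,.052,P)
print((A+B)/2,np.linalg.norm(A-B),A-B,N)
E
```

```text
[(np.float64(315.5), 115, 42), (np.float64(316.0), 120, 41), (np.float64(316.0), 125, 41), (np.float64(317.0), 130, 41), (np.float64(316.5), 135, 40), (np.float64(317.0), 140, 41), (np.float64(316.5), 145, 40), (np.float64(317.0), 150, 41), (np.float64(317.5), 155, 40), (np.float64(320.5), 160, 47), (np.float64(318.0), 165, 41), (np.float64(319.5), 170, 43), (np.float64(321.5), 175, 46), (np.float64(318.5), 180, 40), (np.float64(318.5), 185, 40), (np.float64(318.5), 190, 40), (np.float64(318.0), 195, 39), (np.float64(318.5), 200, 38), (np.float64(318.5), 205, 38), (np.float64(318.5), 210, 38)]
[0.36096244 0.34511925 0.052     ] [ 7.36645691e-01  6.76278882e-01 -3.89796739e-30] 0.7426994100664819
[0.42557428 0.40427653 0.126     ] 0.08488524441274296 [ 5.51988104e-02 -6.44871774e-02 -2.77555756e-17] [0.304338   0.29430136 0.052     ]
```

View pics/w1a.png

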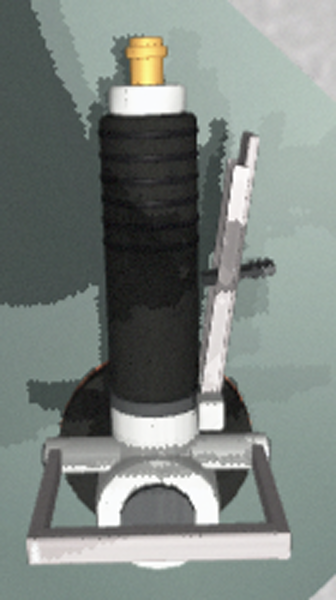

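```bash
cat >> h.py <<'E'
def fit(im,P,rows,cols,nip,barL,barR,tab):
    """robust axis line; bar centre; tab point"""
    pts,W,c,d=axis(im,P,*rows,*cols,step=3)
    L=np.array([p[2] for p in pts]);ok=np.abs(L-np.median(L))<=2;W=W[ok]
    l=cv2.fitLine(W[:,:2].astype(np.float32),cv2.DIST_HUBER,0,1e-5,1e-5).ravel();d=l[:2]*(1 if l[0]>0 else -1);c=l[2:]
    th=np.arctan2(d[1],d[0]);n=np.array([-d[1],d[0]])
    A=plane("wrist",*barL,.126,P);B=plane("wrist",*barR,.126,P);v=B-A;print("axis yaw",th,"bar yaw",np.arctan2(-v[0],v[1]),"barlen",np.linalg.norm(v))
    for nm,p,off in(("bar",(A+B)[:2]/2,-.072),("nip",plane("wrist",*nip,.052,P)[:2],.086),("tab",plane("wrist",*tab,.056,P)[:2],.001)):
        q=p-c;h=c+d*(q@d+off);print(nm,p.round(4),"lateral mm",(q@n*1000).round(1),"H est",h.round(4))
E
python3 - <<'E'
from h import *
im=cv2.imread("pics/w1.png");P=np.load("pics/w1.npy")
fit(im,P,(115,215),(285,345),(316,75),(266.5,287),(375.5,287),(358,172.5))
E
```

```text
axis yaw 0.7404606 bar yaw 0.707957645224064 barlen 0.08526339686087049
bar [0.4227 0.4008] lateral mm -0.4 H est [0.3693 0.3525]
nip [0.3043 0.2943] lateral mm 0.9 H est [0.3684 0.3516]
tab [0.3432 0.3778] lateral mm 36.3 H est [0.3684 0.3516]
```

```bash
python3 - <<'E'
from h import *
to((.3484,.3386,.26),.725+np.pi)
E
```

```text
shift mm [ 23.1   4.  140.8] turn -0.016775491474142257
```

arm_command(
  increments=[
    [0.1,[10,2,20],0],
    [0.1,[23,4,40],-0.017],
    [0.1,[23,4,65],-0.017],
    [0.1,[23,4,90],-0.017],
    [0.1,[23,4,110],-0.017],
    [0.1,[23,4,125],-0.017],
    [0.1,[23,4,141],-0.017],
    [0.1,[23,4,141],-0.017],
    [0.1,[23,4,141],-0.017],
    [0.1,[23,4,141],-0.017],
  ],
)

```text
time: 5.2
eef_pos: [0.3487, 0.3391, 0.2606]
eef_rot: [3.142, 0.002, -2.416]
contact_force: [0.7, 0.2, 0.2]
grip_width: 0.0768
```

```bash
python3 - <<'E'
from h import *
print(get_state()["joint_pos"])
snap("wrist","w2")
to((.3484,.3386,.19),.725+np.pi)
E
```

```text
[ 1.45623546e-03  3.75349725e-01 -9.87510157e-01  1.89497825e+00
  3.58737823e-01  1.05985933e+00  1.16282470e+00]
shift mm [ 0.6 -0.1 70.6] turn 0.0002587982164730107
```

View pics/w2.png

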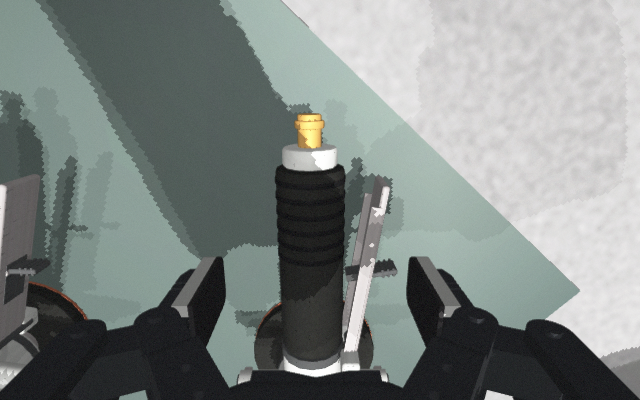

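```bash
python3 - <<'E'
from h import *
im=cv2.imread("pics/w2.png");P=np.load("pics/w2.npy");s=get_state()
T=R.from_euler("xyz",s["eef_rot"]).as_matrix()
for nm,u,v,z in(("tabtip",397,268,.056),("tabmid",385,269,.056),("padtail",389,184,.060),("handleL",277,269,.052),("handleR",345,269,.052),("nip",309,116,.052)):
    print(nm,(T.T@(plane("wrist",u,v,z,P)-s["eef_pos"])*1000).round(1))
print(axis(im,P,180,290,265,350)[2:])
E
```

```text
tabtip [-19.1  43.2 204.7]
tabmid [-19.7  36.7 204.7]
padtail [ 29.6  35.  200.6]
handleL [-21.9 -23.  208.7]
handleR [-21.9  15.1 208.7]
nip [ 61.9  -4.6 208.5]
(array([0.35194169, 0.33640622, 0.052     ]), array([7.41210545e-01, 6.71272618e-01, 6.41454160e-17]))
```

arm_command(
  increments=[
    [0.1,[1,0,10],0],
    [0.1,[1,0,20],0],
    [0.1,[1,0,30],0],
    [0.1,[1,0,40],0],
    [0.1,[1,0,50],0],
    [0.1,[1,0,60],0],
    [0.1,[1,0,70],0],
    [0.1,[1,0,70],0],
    [0.1,[1,0,70],0],
    [0.1,[1,0,70],0],
  ],
)

```text
time: 6.25
eef_pos: [0.3479, 0.3382, 0.1901]
eef_rot: [3.141, 0.001, -2.416]
contact_force: [-0.3, -0.4, 0.5]
grip_width: 0.077
```

```bash
python3 - <<'E'
from h import *
print(get_state()["joint_pos"])
snap("wrist","w3")
E
```

```text
[-0.07480565  0.479284   -0.91103832  1.95735568  0.47146807  0.9311591
  1.07374819]
```

View pics/w3.png

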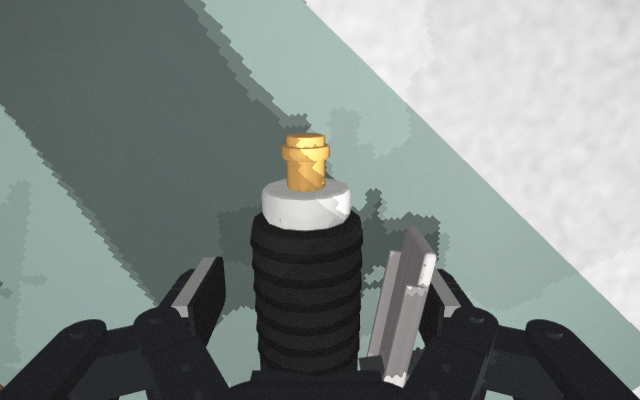

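arm_command(
  increments=[
    [0.1,[-4,0,0],0],
    [0.1,[-8,0,0],0],
    [0.1,[-12,0,0],0],
    [0.1,[-16,0,0],0],
    [0.1,[-20,0,0],0],
    [0.1,[-24,0,0],0],
    [0.1,[-28,0,0],0],
    [0.1,[-31,0,0],0],
    [0.1,[-31,0,0],0],
    [0.1,[-31,0,0],0],
  ],
)

```text
time: 7.3
eef_pos: [0.3709, 0.3588, 0.1898]
eef_rot: [3.141, 0.0, -2.416]
contact_force: [-0.4, 1.3, 0.2]
grip_width: 0.0768
```

```bash
python3 - <<'E'
from h import *
snap("wrist","w4");snap("scene","s4");crop("scene","","","","","") if 0 else crop("s4",300,80,460,220,5,"s4a")
E
```

```text
(no output)
```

View pics/w4.png

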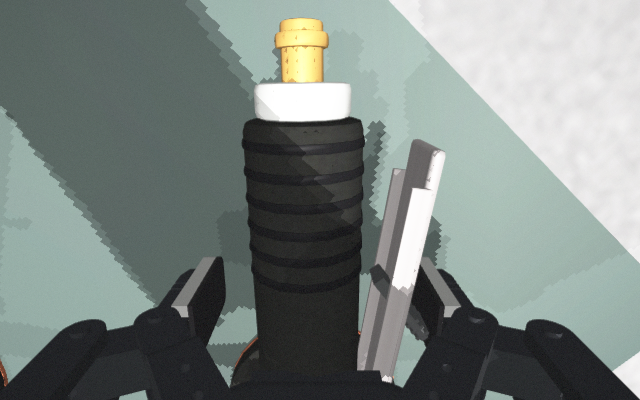

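View pics/s4a.png

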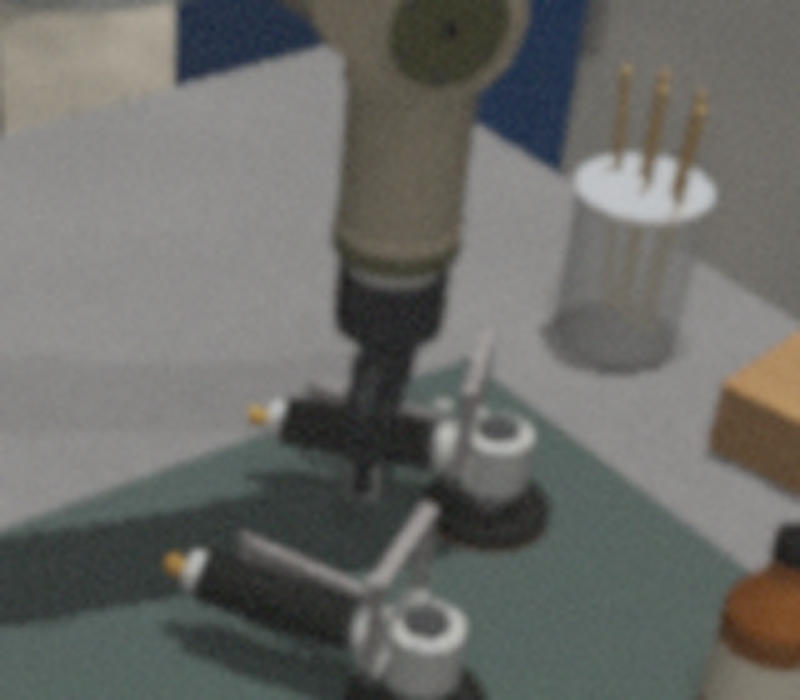

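arm_command(
  increments=[
    [0.3,[0,0,0],0],
    [0.4,[0,0,0],0],
    [0.5,[0,0,0],0],
    [0.6,[0,0,0],0],
    [1,[0,0,0],0],
    [1,[0,0,0],0],
    [1,[0,0,0],0],
    [1,[0,0,0],0],
    [1,[0,0,0],0],
    [1,[0,0,0],0],
  ],
)

```text
time: 8.4
eef_pos: [0.3712, 0.358, 0.1903]
eef_rot: [-3.14, -0.0, -2.417]
contact_force: [-2.9, -4.5, 10.5]
grip_width: 0.0413
```

```bash
python3 - <<'E'
from h import *
print(get_state()["grip_width"])
snap("wrist","w5")
E
```

```text
0.041339954314468165
```

View pics/w5.png

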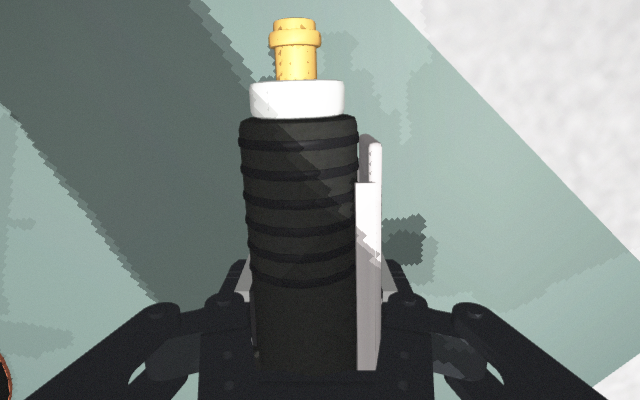

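arm_command(
  increments=[
    [1,[0,0,0],0],
    [1,[0,0,0],0],
    [1,[0,0,0],0],
    [1,[0,0,0],0],
    [1,[0,0,0],0],
    [1,[0,0,0],0],
    [1,[0,0,0],0],
    [1,[0,0,0],0],
    [1,[0,0,0],0],
    [1,[0,0,0],0],
  ],
)

```text
time: 9.45
eef_pos: [0.3712, 0.358, 0.1903]
eef_rot: [-3.14, -0.0, -2.417]
contact_force: [-3.4, -4.5, 10.4]
grip_width: 0.0415
```

arm_command(
  increments=[
    [1,[0,0,0],0],
    [1,[0,0,0],0],
    [1,[0,0,0],0],
    [1,[0,0,0],0],
    [1,[0,0,0],0],
    [1,[0,0,0],0],
    [1,[0,0,0],0],
    [1,[0,0,0],0],
    [1,[0,0,0],0],
    [1,[0,0,0],0],
  ],
)

```text
time: 10.45
eef_pos: [0.3713, 0.358, 0.1903]
eef_rot: [-3.14, -0.0, -2.417]
contact_force: [-2.4, -4.8, 11.8]
grip_width: 0.0413
```

arm_command(
  increments=[
    [1,[0,0,0],0],
    [1,[0,0,0],0],
    [1,[0,0,0],0],
    [1,[0,0,0],0],
    [1,[0,0,0],0],
    [1,[0,0,0],0],
    [1,[0,0,0],0],
    [1,[0,0,0],0],
    [1,[0,0,0],0],
    [1,[0,0,0],0],
  ],
)

```text
time: 11.45
eef_pos: [0.3712, 0.358, 0.1903]
eef_rot: [-3.14, -0.0, -2.417]
contact_force: [-1.9, -4.9, 10.9]
grip_width: 0.0417
```

arm_command(
  increments=[
    [1,[0,0,0],0],
    [1,[0,0,0],0],
    [1,[0,0,0],0],
    [1,[0,0,0],0],
    [1,[0,0,0],0],
    [1,[0,0,0],0],
    [1,[0,0,0],0],
    [1,[0,0,0],0],
    [1,[0,0,0],0],
    [1,[0,0,0],0],
  ],
)

```text
time: 12.45
eef_pos: [0.3712, 0.358, 0.1903]
eef_rot: [-3.14, -0.0, -2.417]
contact_force: [-1.9, -5.7, 10.3]
grip_width: 0.0415
```

arm_command(
  increments=[
    [1,[0,0,0],0],
    [1,[0,0,0],0],
    [1,[0,0,0],0],
    [1,[0,0,0],0],
    [1,[0,0,0],0],
    [1,[0,0,0],0],
    [1,[0,0,0],0],
    [1,[0,0,0],0],
    [1,[0,0,0],0],
    [1,[0,0,0],0],
  ],
)

```text
time: 13.45
eef_pos: [0.3712, 0.358, 0.1903]
eef_rot: [-3.14, -0.0, -2.417]
contact_force: [-2.9, -5.8, 10.2]
grip_width: 0.0413
```

arm_command(
  increments=[
    [1,[0,0,0],0],
    [1,[0,0,0],0],
    [1,[0,0,0],0],
    [1,[0,0,0],0],
    [1,[0,0,0],0],
    [1,[0,0,0],0],
    [1,[0,0,0],0],
    [1,[0,0,0],0],
    [1,[0,0,0],0],
    [1,[0,0,0],0],
  ],
)

```text
time: 14.45
eef_pos: [0.3712, 0.358, 0.1903]
eef_rot: [-3.14, -0.0, -2.417]
contact_force: [-3.0, -5.0, 10.4]
grip_width: 0.041
```

```bash
python3 - <<'E'
from h import *
snap("wrist","w6")
im=cv2.imread("pics/w6.png");cv2.imwrite("pics/w6s.png",im)
E
```

```text
(no output)
```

View pics/w6.png

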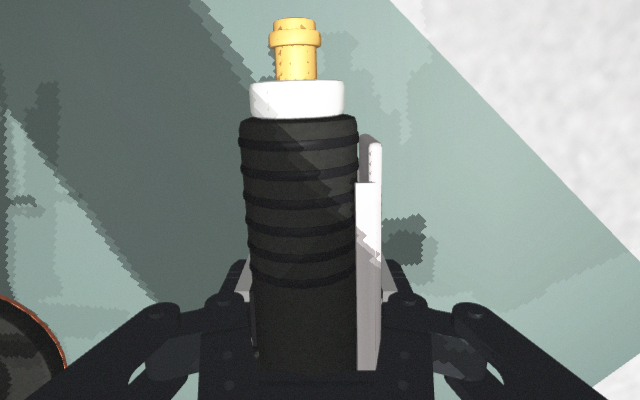

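arm_command(
  increments=[
    [0.6,[0,0,0],0],
    [0.3,[0,0,0],0],
    [0.1,[0,0,0],0],
    [0.0,[0,0,0],0],
    [0.0,[0,0,0],0],
    [0.0,[0,0,0],0],
    [0.0,[0,0,-5],0],
    [0.0,[0,0,-15],0],
    [0.0,[0,0,-30],0],
    [0.0,[0,0,-50],0],
  ],
)

```text
time: 15.5
eef_pos: [0.3708, 0.3585, 0.2409]
eef_rot: [3.141, -0.0, -2.416]
contact_force: [-0.5, -0.3, -0.1]
grip_width: 0.0856
```

arm_command(
  increments=[
    [0,[0,0,-30],0],
    [0,[10,0,-60],0],
    [0,[20,0,-90],0],
    [0,[30,0,-120],0],
    [0,[30,0,-160],0],
    [0,[30,0,-170],0],
    [0,[30,0,-170],0],
    [0,[30,0,-170],0],
    [0,[30,0,-170],0],
    [0,[30,0,-170],0],
  ],
)

```text
time: 16.5
eef_pos: [0.3483, 0.3383, 0.4086]
eef_rot: [3.141, -0.002, -2.416]
contact_force: [-0.4, 0.2, 0.7]
grip_width: 0.0854
```

```bash
python3 - <<'E'
from h import *
print(get_state()["joint_pos"])
snap("wrist","w7")
snap("top","t7");crop("t7",150,130,350,330,3,"t7a")
E
```

```text
[ 0.11598433  0.20217255 -1.06935933  1.69733307  0.18032583  1.35146294
  1.31169851]
```

View pics/w7.png

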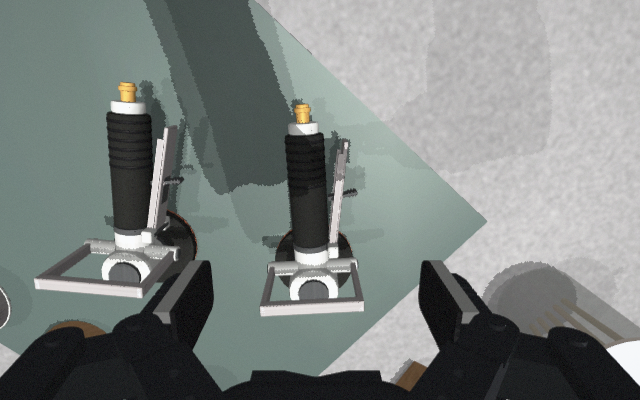

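View pics/t7a.png

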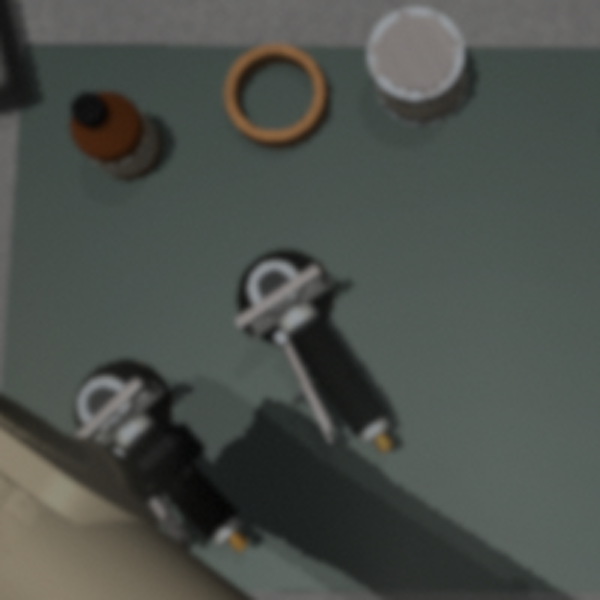

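```bash
python3 - <<'E'
from h import *
P=np.load("pics/w7.npy")
A=plane("wrist",261,306.5,.126,P);B=plane("wrist",364,304.5,.126,P);v=B-A;m=(A+B)/2
th=np.arctan2(-v[0],v[1]);print(m,th,np.linalg.norm(v))
to((m[0],m[1],.40),th+np.pi/2)
E
```

```text
[0.42196632 0.39863305 0.126     ] 0.7472967938709014 0.08460060820713566
shift mm [-95.   -3.8   8.8] turn 1.549084408485296
```

arm_command(
  increments=[
    [0,[-10,0,0],0.145],
    [0,[-20,0,0],0.29],
    [0,[-30,0,0],0.435],
    [0,[-40,-1,0],0.58],
    [0,[-50,-2,0],0.725],
    [0,[-60,-2,0],0.87],
    [0,[-70,-3,0],1.015],
    [0,[-80,-3,0],1.16],
    [0,[-90,-4,0],1.305],
    [0,[-95,-4,0],1.45],
  ],
)

```text
time: 17.6
eef_pos: [0.4229, 0.3989, 0.4088]
eef_rot: [-3.14, -0.001, 2.411]
contact_force: [-0.2, -0.7, -0.3]
grip_width: 0.0854
```

arm_command(
  increments=[
    [0,[0,0,5],0.1],
    [0,[0,0,20],0.1],
    [0,[0,0,35],0.1],
    [0,[0,0,50],0.1],
    [0,[0,0,50],0.1],
    [0,[0,0,50],0.1],
    [0,[0,0,50],0.1],
    [0,[0,0,50],0.1],
    [0,[0,0,50],0.1],
    [0,[0,0,50],0.1],
  ],
)

```text
time: 18.6
eef_pos: [0.4223, 0.3987, 0.3602]
eef_rot: [3.141, 0.0, 2.317]
contact_force: [0.2, -0.1, -0.9]
grip_width: 0.0857
```

```bash
python3 - <<'E'
from h import *
print(get_state()["joint_pos"])
snap("wrist","w8")
E
```

```text
[-0.25100366  0.40476276 -0.73605972  1.53861777  0.27776886  1.30483997
 -0.27386331]
```

View pics/w8.png

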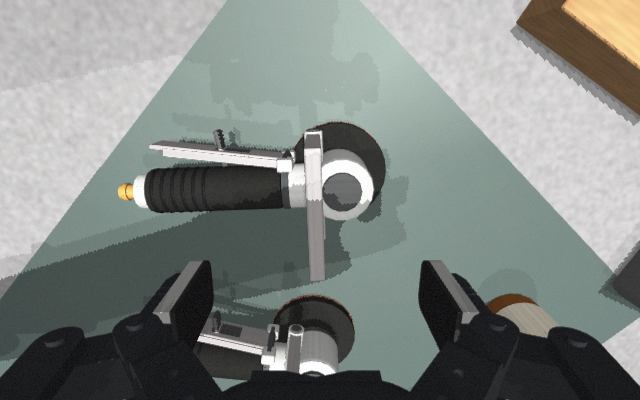

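```bash
python3 - <<'E'
from h import *
P=np.load("pics/w8.npy")
A=plane("wrist",314.5,133,.130,P);B=plane("wrist",318,281,.130,P);v=A-B;m=(A+B)/2
th=np.arctan2(-v[0],v[1]);print(m,th,np.linalg.norm(v))
to((m[0],m[1],.281),th+np.pi/2)
crop("w8",280,110,350,300,3,"w8a")
E
```

```text
[0.42064707 0.40204042 0.13      ] 0.769124533851512 0.09315414693619113
shift mm [ 3.6  1.1 79. ] turn -0.023028931954884868
```

View pics/w8a.png

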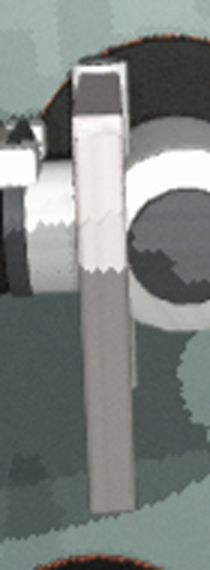

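```bash
python3 - <<'E'
from h import *
P=np.load("pics/w8.npy")
A=plane("wrist",313.3,148.3,.130,P);B=plane("wrist",317.3,280.7,.130,P);v=A-B;m=(A+B)/2
th=np.arctan2(-v[0],v[1]);print(m,th,np.linalg.norm(v))
to((m[0],m[1],.281),th+np.pi/2)
E
```

```text
[0.42306392 0.39859369 0.13      ] 0.7743588230740315 0.08438918156500531
shift mm [-0.6  0.5 79. ] turn -0.02826322117740432
```

arm_command(
  increments=[
    [0,[0,0,15],-0.028],
    [0,[-1,1,30],-0.028],
    [0,[-1,1,45],-0.028],
    [0,[-1,1,60],-0.028],
    [0,[-1,1,70],-0.028],
    [0,[-1,1,75],-0.028],
    [0,[-1,1,76],-0.028],
    [0,[-1,1,76],-0.028],
    [0.5,[-1,1,76],-0.028],
    [0.7,[-1,1,76],-0.028],
  ],
)

```text
time: 19.65
eef_pos: [0.4238, 0.3988, 0.2844]
eef_rot: [3.14, 0.0, 2.345]
contact_force: [-0.3, -0.3, 1.0]
grip_width: 0.0585
```

arm_command(
  increments=[
    [0.8,[0,0,0],0],
    [1,[0,0,0],0],
    [1,[0,0,0],0],
    [1,[0,0,0],0],
    [1,[0,0,0],0],
    [1,[0,0,0],0],
    [1,[0,0,0],0],
    [1,[0,0,0],0],
    [1,[0,0,0],0],
    [1,[0,0,0],0],
  ],
)

```text
time: 20.65
eef_pos: [0.4236, 0.3986, 0.2837]
eef_rot: [-3.141, -0.0, 2.345]
contact_force: [-3.2, -2.0, 1.6]
grip_width: 0.0085
```

```bash
python3 - <<'E'
from h import *
print(get_state())
snap("wrist","w9")
E
```

```text
{'time': 20.65, 'joint_pos': array([-0.26534971,  0.47524789, -0.71527416,  1.62963544,  0.33302752,
        1.1625865 , -0.28543837]), 'joint_vel': array([ 6.31336032e-04, -1.48317575e-03, -3.88679960e-05, -1.44991964e-03,
        1.63253481e-05, -1.96678938e-04,  9.41455994e-05]), 'effort': array([ 3.65449889e-01, -5.60696268e+01, -1.02056372e+01, -3.42518127e+01,
        5.81656471e-01, -1.25309587e+00, -1.14135651e-02]), 'eef_pos': array([0.42356398, 0.39856382, 0.28374282]), 'eef_rot': array([-3.14142926e+00, -1.09566951e-05,  2.34494523e+00]), 'contact_force': array([-3.22466013, -1.9859609 ,  1.59811986]), 'torque': array([-0.5079286 ,  0.7291651 ,  0.00775819]), 'grip_width': 0.008507514126564291}
```

View pics/w9.png

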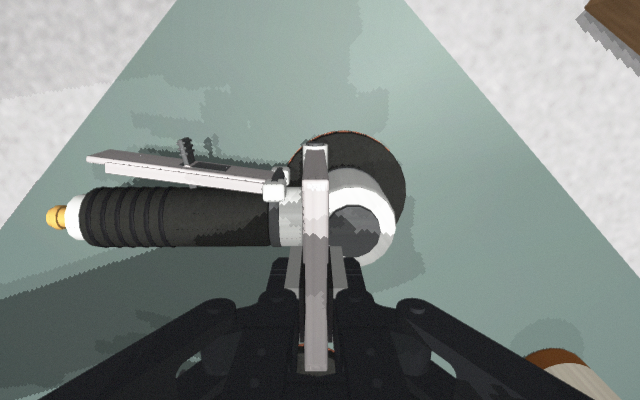

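```bash
python3 - <<'E'
from h import *
to((.4236,.3986,.52));to((.52,.14,.52));to((.51,-.111,.5),.471)
E
```

```text
shift mm [  -0.     0.  -236.2] turn None
shift mm [-252.3 -111.8 -236.3] turn None
shift mm [-424.8 -294.5 -216.2] turn 1.8739383384452322
```

arm_command(
  increments=[
    [1,[0,0,-5],0],
    [1,[0,0,-15],0],
    [1,[0,0,-35],0],
    [1,[0,0,-60],0],
    [1,[0,0,-90],0],
    [1,[0,0,-120],0],
    [1,[0,0,-150],0],
    [1,[0,0,-180],0],
    [1,[0,0,-210],0],
    [1,[0,0,-236],0],
  ],
)

```text
time: 21.7
eef_pos: [0.4235, 0.3984, 0.5219]
eef_rot: [3.14, 0.0, 2.345]
contact_force: [0.1, 0.1, -6.8]
grip_width: 0.0086
```

```bash
python3 - <<'E'
from h import *
print(get_state()["contact_force"],get_state()["joint_pos"],get_state()["torque"])
snap("wrist","w10")
to((.52,.14,.52));to((.51,-.111,.5),.471)
E
```

```text
[ 0.13093504  0.09813301 -6.77503464] [-0.26645064  0.34909372 -0.75944637  1.24331154  0.23860749  1.63679151
 -0.20451224] [ 0.0571488  -0.03243813 -0.05096526]
shift mm [-252.5 -111.6    5.6] turn None
shift mm [-425.1 -294.3   24.3] turn 1.8734681419579484
```

View pics/w10.png

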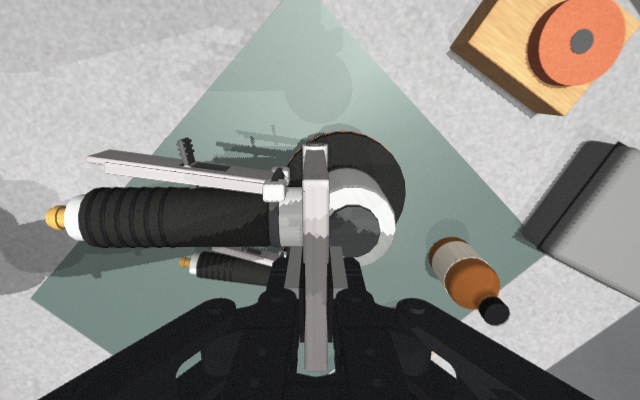

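arm_command(
  increments=[
    [1,[-15,-6,0],0.03],
    [1,[-35,-15,0],0.1],
    [1,[-65,-28,0],0.2],
    [1,[-95,-41,0],0.3],
    [1,[-125,-55,0],0.4],
    [1,[-155,-68,0],0.5],
    [1,[-185,-81,0],0.6],
    [1,[-215,-95,0],0.7],
    [1,[-240,-107,0],0.8],
    [1,[-260,-120,0],0.9],
  ],
)

```text
time: 22.75
eef_pos: [0.5202, 0.1261, 0.5181]
eef_rot: [-3.14, 0.001, 1.438]
contact_force: [0.2, -0.2, -7.1]
grip_width: 0.0083
```

```bash
python3 - <<'E'
from h import *
print(get_state()["joint_pos"])
to((.51,-.111,.5),.471)
E
```

```text
[ 0.11960785  0.19554544 -0.50062288  1.38442188  0.09348208  1.58674529
 -0.50443606]
shift mm [-236.3   21.3   18.3] turn 0.9669788424860046
```

arm_command(
  increments=[
    [1,[-25,2,0],0.1],
    [1,[-55,5,0],0.2],
    [1,[-85,8,0],0.3],
    [1,[-115,11,0],0.4],
    [1,[-145,14,0],0.5],
    [1,[-175,16,5],0.62],
    [1,[-200,18,10],0.74],
    [1,[-220,20,15],0.86],
    [1,[-232,21,18],0.967],
    [1,[-236,21,18],0.967],
  ],
)

```text
time: 23.75
eef_pos: [0.5101, -0.1104, 0.4997]
eef_rot: [-3.14, 0.003, 0.472]
contact_force: [-0.9, -0.6, -7.2]
grip_width: 0.0082
```

```bash
python3 - <<'E'
from h import *
print(get_state()["joint_pos"])
snap("wrist","w11");snap("top","t11");snap("scene","s11")
crop("t11",330,90,530,290,3,"t11a")
crop("s11",120,100,360,300,3,"s11a")
to((.51,-.111,.41),.471)
E
```

```text
[ 0.36842527  0.14476388 -0.24744757  1.46618939  0.03573346  1.53792645
 -0.97630137]
shift mm [-2.1  2.8 91.3] turn 0.009949483542416537
```

View pics/w11.png

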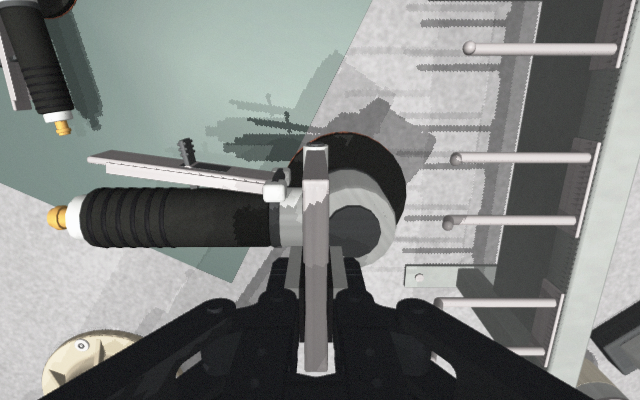

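View pics/t11a.png

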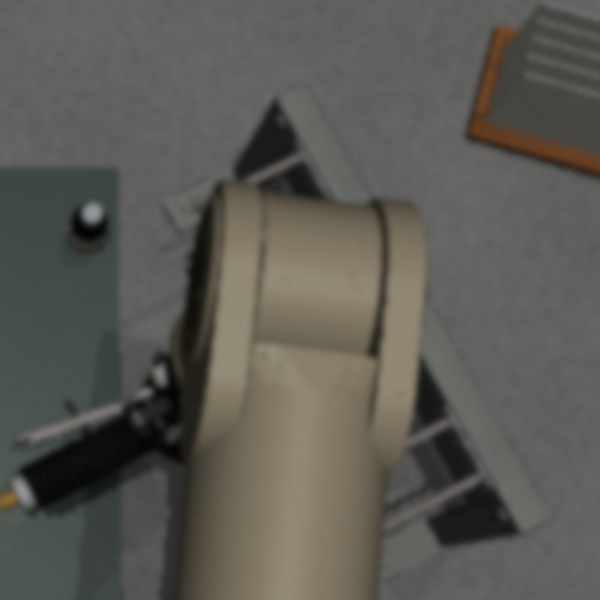

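View pics/s11a.png

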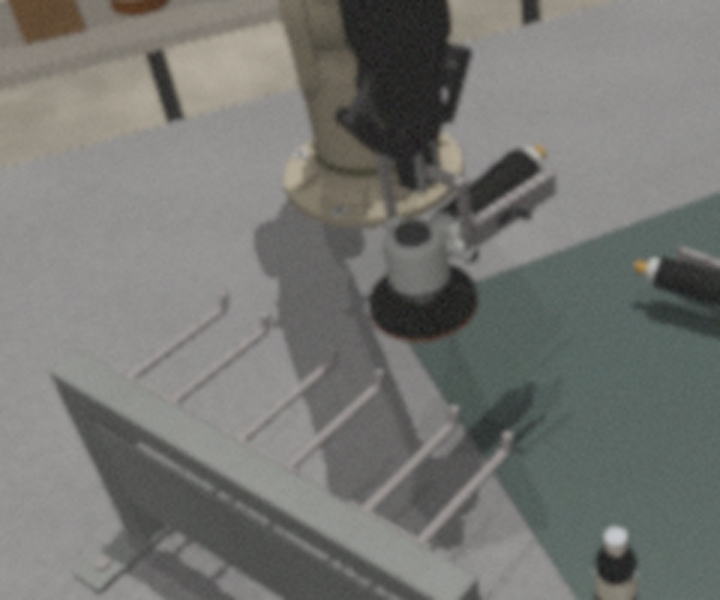

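```bash
python3 - <<'E'
from h import *
P=np.load("pics/w11.npy")
a=[plane("wrist",u,v,z,P)[:2] for u,v,z in((456,158,.218),(448,223,.218),(590,157.5,.21),(577,220,.21),(470,48,.218),(617,49,.21),(440,302,.218),(556,302.5,.21))]
for x in a:print(x.round(4))
tip=(a[0]+a[1])/2;b=(a[2]+a[3])/2;d=b-tip;print("mid hook yaw",np.arctan2(d[1],d[0]),np.linalg.norm(d),"at",tip+d/np.linalg.norm(d)*.041)
y=a[0]-a[1];print(np.linalg.norm(y),"yaw from tips",np.arctan2(-y[0],y[1]))
y=a[4]-a[6];print(np.linalg.norm(y),"yaw from tips",np.arctan2(-y[0],y[1]))
for p in(.5735,-.2356),(.6843,-.18):print(proj("wrist",(*p,.214),P))
E
```

```text
[ 0.5809 -0.188 ]
[ 0.5364 -0.2105]
[ 0.6263 -0.2792]
[ 0.583  -0.3027]
[ 0.646  -0.1553]
[ 0.6928 -0.2465]
[ 0.4755 -0.2429]
[ 0.5163 -0.3352]
mid hook yaw -1.1066208930590145 0.10259857096881057 at [ 0.57702474 -0.23589535]
0.04983073491917318 yaw from tips -1.102086812537383
0.19169578362695786 yaw from tips -1.0963380028066916
[501.65305879 194.23134623]
[533.05294151  10.40656317]
```

```bash
python3 - <<'E'
from h import *
to((.512,-.111,.408),.469);to((.5755,-.2358,.408),.469)
E
```

```text
shift mm [-0.4  3.7 93.3] turn 0.011949483542416761
shift mm [ -1.8 143.7  93.2] turn 0.011949483542416761
```

arm_command(
  increments=[
    [1,[0,3,12],0.01],
    [1,[0,3,25],0.01],
    [1,[0,3,40],0.01],
    [1,[0,3,55],0.01],
    [1,[0,3,70],0.01],
    [1,[0,3,82],0.01],
    [1,[0,3,93],0.01],
    [1,[0,3,93],0.01],
    [1,[0,3,93],0.01],
    [1,[0,3,93],0.01],
  ],
)

```text
time: 24.9
eef_pos: [0.5124, -0.1106, 0.4095]
eef_rot: [3.141, -0.001, 0.468]
contact_force: [-0.3, -0.3, -7.8]
grip_width: 0.0085
```

```bash
python3 - <<'E'
from h import *
print(get_state()["joint_pos"])
snap("wrist","w12")
to((.5755,-.2358,.408),.469)
E
```

```text
[ 0.37066672  0.17513075 -0.24979165  1.62946002  0.04424043  1.34107782
 -0.98832375]
shift mm [-1.000e-01  1.401e+02  1.700e+00] turn -0.0011436709227963249
```

View pics/w12.png

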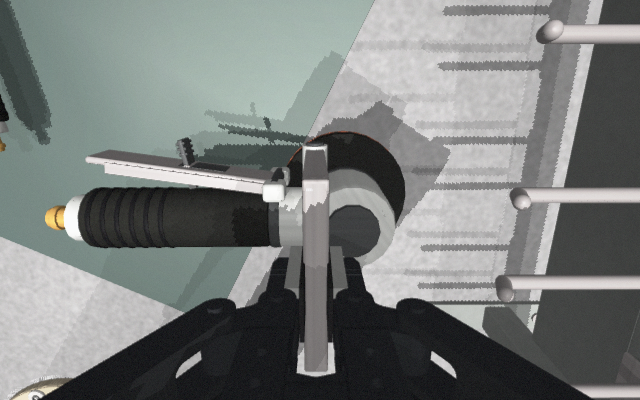

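```bash
python3 - <<'E'
from h import *
P=np.load("pics/w12.npy");s=get_state();T=R.from_euler("xyz",s["eef_rot"]).as_matrix()
for u,v,z in((580,195,.206),(630,195,.206),(580,288,.206),(630,290,.206),(520,199,.218),(505,290,.218),(315,183,.2555),(316,372,.2555)):
    print((T.T@(plane("wrist",u,v,z,P)-s["eef_pos"])*1000).round(1))
E
```

```text
[ 24.3 135.8 203.7]
[ 24.3 161.3 203.8]
[-29.5 147.6 203.7]
[-30.8 175.6 203.7]
[ 25.9  98.4 191.7]
[-23.3  99.  191.6]
[ 43.6   1.  154.1]
[-40.2   1.4 154. ]
```

arm_command(
  increments=[
    [1,[-1,8,0],0],
    [1,[-2,22,0],0],
    [1,[-2,38,0],0],
    [1,[-2,54,0],0],
    [1,[-2,70,0],0],
    [1,[-2,86,0],0],
    [1,[-2,102,0],0],
    [1,[-2,118,0],0],
    [1,[-2,132,0],0],
    [1,[-2,140,0],0],
  ],
)

```text
time: 25.95
eef_pos: [0.5739, -0.239, 0.408]
eef_rot: [3.142, 0.001, 0.466]
contact_force: [-0.1, -0.1, -6.5]
grip_width: 0.0079
```

```bash
python3 - <<'E'
from h import *
print(get_state()["joint_pos"])
snap("wrist","w13");snap("scene","s13");crop("s13",120,100,360,300,3,"s13a")
to((.5755,-.2358,.372),.469)
E
```

```text
[ 0.46974809  0.38295482 -0.17447032  1.36683423  0.06652601  1.39801489
 -0.80892234]
shift mm [ 2.8 -1.6 36. ] turn -0.0033832542371365903
```

View pics/w13.png

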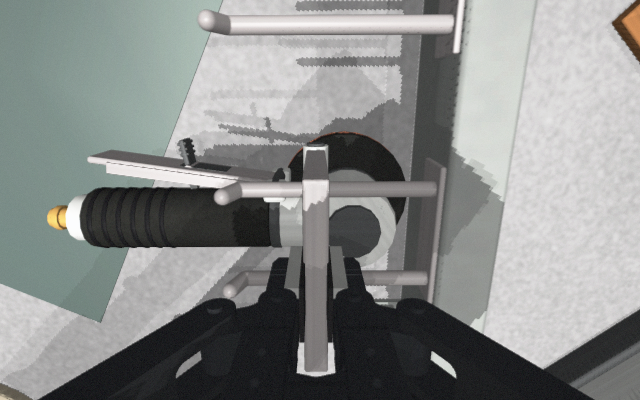

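View pics/s13a.png

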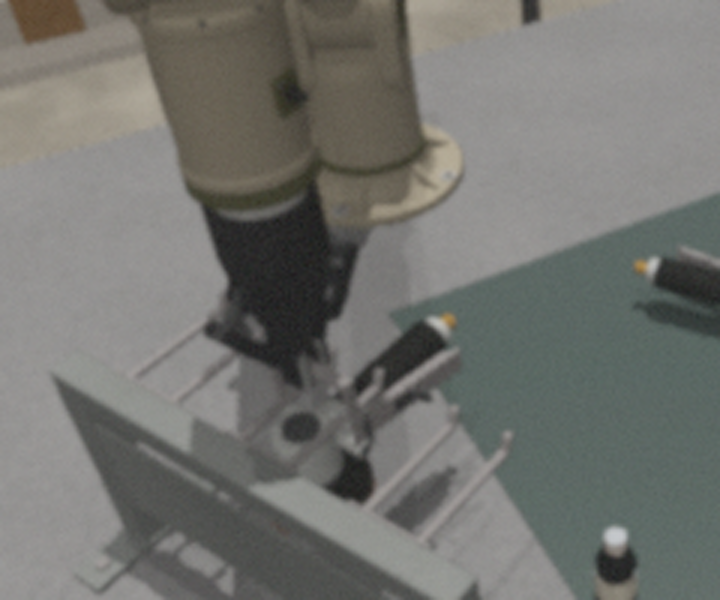

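arm_command(
  increments=[
    [1,[1,0,8],0],
    [1,[1,0,15],0],
    [1,[1,0,20],0],
    [1,[1,0,25],0],
    [1,[1,0,29],0],
    [1,[1,0,32],0],
    [1,[1,0,33],0],
    [1,[1,0,34],0],
    [1,[1,0,34],0],
    [1,[1,0,34],0],
  ],
)

```text
time: 27.05
eef_pos: [0.5744, -0.2361, 0.3749]
eef_rot: [3.141, -0.0, 0.468]
contact_force: [-0.4, -0.2, -7.0]
grip_width: 0.0085
```

arm_command(
  increments=[
    [1,[0,0,1],0],
    [1,[0,0,1],0],
    [1,[0,0,1],0],
    [1,[0,0,1],0],
    [1,[0,0,1],0],
    [1,[0,0,2],0],
    [1,[0,0,2],0],
    [1,[0,0,2],0],
    [1,[0,0,2],0],
    [1,[0,0,2],0],
  ],
)

```text
time: 28.05
eef_pos: [0.5744, -0.2361, 0.3727]
eef_rot: [-3.142, -0.0, 0.468]
contact_force: [0.0, -0.6, -7.2]
grip_width: 0.0087
```

Still carrying the full weight; lower a bit further.

arm_command(
  increments=[
    [1,[0,0,0.5],0],
    [1,[0,0,1],0],
    [1,[0,0,1.5],0],
    [1,[0,0,2],0],
    [1,[0,0,2],0],
    [1,[0,0,2],0],
    [1,[0,0,2],0],
    [1,[0,0,2],0],
    [1,[0,0,2],0],
    [1,[0,0,2],0],
  ],
)

```text
time: 29.05
eef_pos: [0.5744, -0.2361, 0.3713]
eef_rot: [3.141, -0.0, 0.468]
contact_force: [-4.9, 1.8, 5.7]
grip_width: 0.0086
```

arm_command(
  increments=[
    [0.8,[0,0,0],0],
    [0.7,[0,0,0],0],
    [0.65,[0,0,0],0],
    [0.6,[0,0,0],0],
    [0.6,[0,0,0],0],
    [0.6,[0,0,0],0],
    [0.6,[0,0,0],0],
    [0.6,[0,0,0],0],
    [0.6,[0,0,0],0],
    [0.6,[0,0,0],0],
  ],
)

```text
time: 30.05
eef_pos: [0.5744, -0.2361, 0.3707]
eef_rot: [-3.142, -0.0, 0.468]
contact_force: [-0.3, 0.2, 1.2]
grip_width: 0.034
```

```bash
python3 - <<'E'
from h import *
snap("wrist","w14");snap("scene","s14");crop("s14",120,100,360,300,3,"s14a")
E
```

```text
(no output)
```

View pics/w14.png

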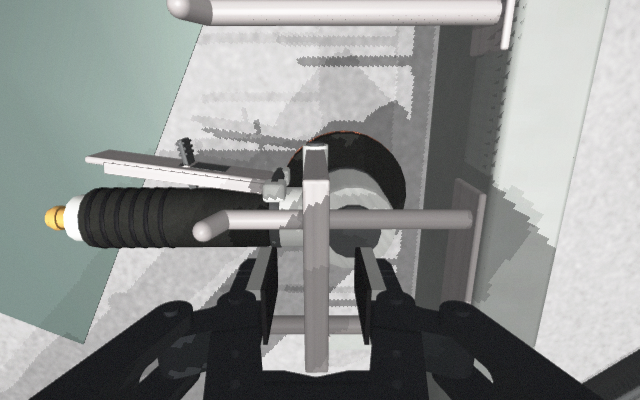

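View pics/s14a.png

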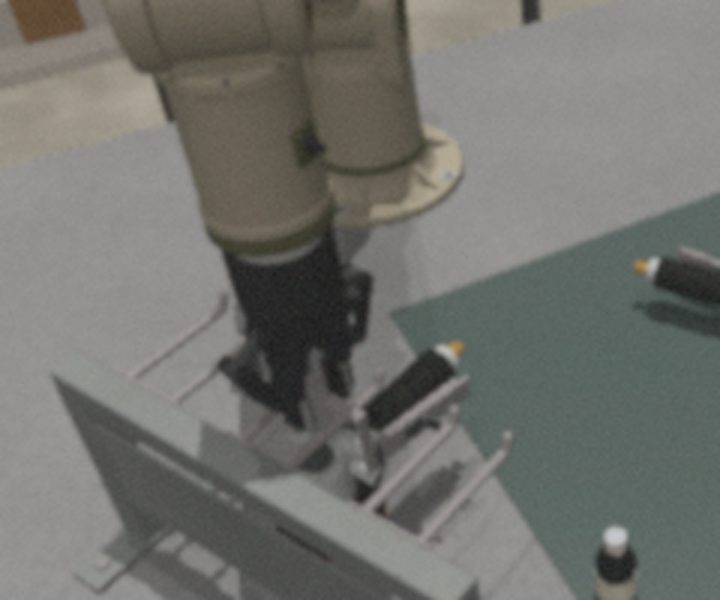

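arm_command(
  increments=[
    [0.6,[0,0,-5],0],
    [0.6,[0,0,-15],0],
    [0.6,[0,0,-30],0],
    [0.6,[0,0,-50],0],
    [0.6,[0,0,-75],0],
    [0.6,[0,0,-100],0],
    [0.6,[0,0,-130],0],
    [0.4,[0,0,-150],0],
    [0.2,[0,0,-150],0],
    [0,[0,0,-150],0],
  ],
)

```text
time: 31.15
eef_pos: [0.5743, -0.236, 0.5216]
eef_rot: [3.14, -0.001, 0.468]
contact_force: [-0.1, 0.3, -0.9]
grip_width: 0.0759
```

```bash
python3 - <<'E'
from h import *
print(get_state()["joint_pos"])
snap("wrist","w15");snap("top","t15");crop("t15",150,130,350,330,3,"t15a")
E
```

```text
[ 0.4550596   0.36476011 -0.17243759  1.14375379  0.06138331  1.63630997
 -0.80501312]
```

View pics/w15.png

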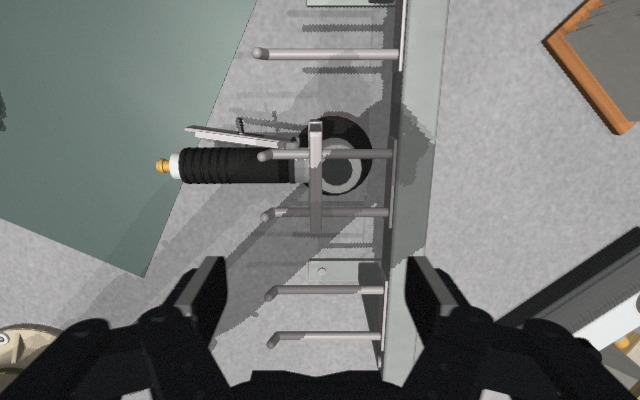

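View pics/t15a.png

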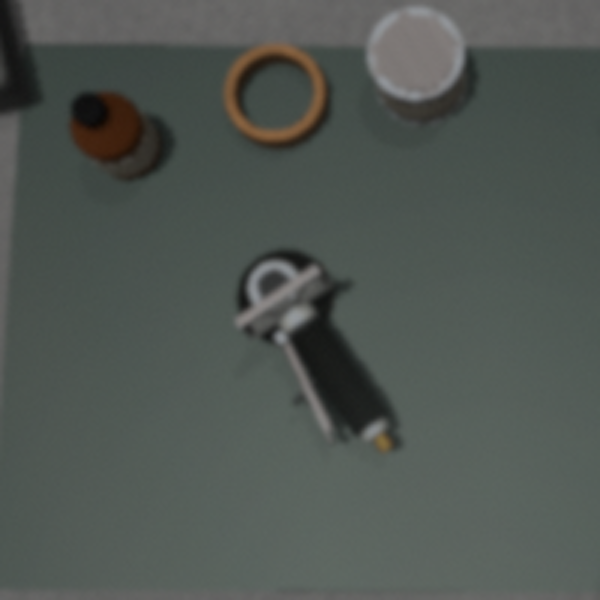

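```bash
python3 - <<'E'
from h import *
t=lambda u,v,z: plane("top",u/3+150,v/3+130,z)
A=t(238,323,.126);B=t(323,268,.126);N=t(386,447,.052);m=(A+B)/2;d=A-B;d2=m-N
print(m,np.linalg.norm(d),np.arctan2(-d[0],d[1]),np.arctan2(d2[1],d2[0]),np.hypot(*d2[:2]))
th=(np.arctan2(-d[0],d[1])+np.arctan2(d2[1],d2[0]))/2
u=np.array([np.cos(th),np.sin(th)]);H=m[:2]-.072*u;print(th,H)
to((*H,.40),th+np.pi);
E
```

```text
[0.52509919 0.25063424 0.126     ] 0.0865526124316944 0.5929440304950081 0.6064276721663656 0.15383887584952866
0.5996858513306869 [0.46566225 0.20999865]
shift mm [ 104.3 -447.   120.3] turn 3.009813511813432
```

arm_command(
  increments=[
    [0,[5,-20,0],-0.13],
    [0,[10,-45,0],-0.27],
    [0,[18,-75,0],-0.41],
    [0,[25,-105,0],-0.55],
    [0,[33,-140,0],-0.69],
    [0,[41,-175,0],-0.83],
    [0,[49,-210,0],-0.97],
    [0,[57,-245,0],-1.11],
    [0,[65,-280,0],-1.25],
    [0,[73,-315,0],-1.39],
  ],
)

```text
time: 32.25
eef_pos: [0.4967, 0.0792, 0.5199]
eef_rot: [-3.14, -0.0, 1.864]
contact_force: [1.3, 0.1, -0.3]
grip_width: 0.0853
```

```bash
python3 - <<'E'
from h import *
print(get_state()["joint_pos"])
to((.4657,.2100,.40),.6+np.pi);
E
```

```text
[ 0.24878114  0.12107001 -0.52360601  1.46025326  0.06039899  1.57783368
  0.02139297]
shift mm [134.2   8.2 119.9] turn -1.878089963757919
```

arm_command(
  increments=[
    [0,[13,1,10],-0.14],
    [0,[27,2,20],-0.28],
    [0,[40,2,30],-0.42],
    [0,[54,3,42],-0.56],
    [0,[67,4,54],-0.7],
    [0,[80,5,66],-0.84],
    [0,[94,6,78],-0.98],
    [0,[107,7,90],-1.12],
    [0,[120,8,105],-1.26],
    [0,[134,8,120],-1.4],
  ],
)

```text
time: 33.25
eef_pos: [0.4668, 0.2089, 0.3993]
eef_rot: [-3.141, -0.001, -3.02]
contact_force: [0.1, -0.1, 0.3]
grip_width: 0.0856
```

arm_command(
  increments=[
    [0,[0,0,0],-0.12],
    [0,[0,0,0],-0.25],
    [0,[0,0,0],-0.38],
    [0,[0,0,0],-0.478],
    [0,[0,0,0],-0.478],
    [0,[0,0,0],-0.478],
    [0,[0,0,0],-0.478],
    [0,[0,0,0],-0.478],
    [0,[0,0,0],-0.478],
    [0,[0,0,0],-0.478],
  ],
)

```text
time: 34.25
eef_pos: [0.4672, 0.2088, 0.4008]
eef_rot: [-3.142, 0.0, -2.548]
contact_force: [0.5, -0.6, 0.2]
grip_width: 0.0852
```

```bash
python3 - <<'E'
from h import *
print(get_state()["joint_pos"])
snap("wrist","w16")
E
```

```text
[ 0.20890898  0.21905105 -0.79718973  1.65510476  0.16060823  1.33500051
  1.55066958]
```

View pics/w16.png

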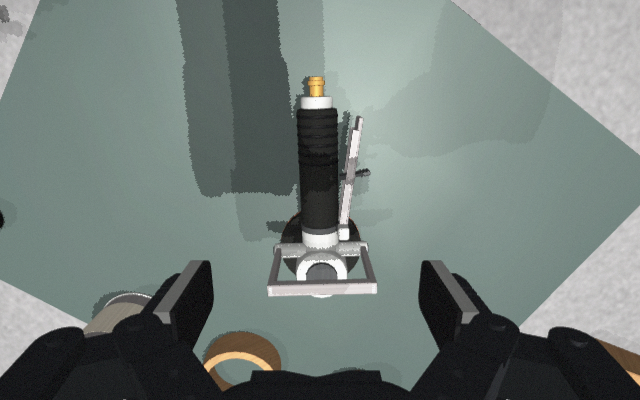

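Nearly identical to the first sander's view: nipple at (316,76), bar ends (267,289)/(376,288), tab at (358,173).

```bash
python3 - <<'E'
from h import *
crop("w16",255,60,395,310,2.4,"w16a")
im=cv2.imread("pics/w16.png");P=np.load("pics/w16.npy")
fit(im,P,(115,215),(285,345),(316,76),(267.5,288),(376.5,287),(358,173.5))
E
```

```text
axis yaw 0.6239285 bar yaw 0.6040353827655203 barlen 0.08530101172769775
bar [0.5268 0.2535] lateral mm 0.4 H est [0.4686 0.2111]
nip [0.3978 0.1608] lateral mm 0.5 H est [0.4679 0.2106]
tab [0.446  0.2394] lateral mm 36.2 H est [0.4679 0.2106]
```

View pics/w16a.png

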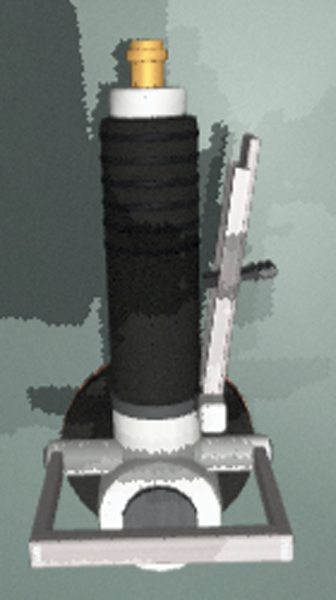

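```bash
python3 - <<'E'
from h import *
to((.4465,.1999,.26),.612+np.pi)
E
```

```text
shift mm [ 22.2   4.2 140.8] turn -0.018066692262905804
```

arm_command(
  increments=[
    [0.1,[10,2,20],0],
    [0.1,[22,4,40],-0.018],
    [0.1,[22,4,65],-0.018],
    [0.1,[22,4,90],-0.018],
    [0.1,[22,4,110],-0.018],
    [0.1,[22,4,125],-0.018],
    [0.1,[22,4,141],-0.018],
    [0.1,[22,4,141],-0.018],
    [0.1,[22,4,141],-0.018],
    [0.1,[22,4,141],-0.018],
  ],
)

```text
time: 35.3
eef_pos: [0.4471, 0.2, 0.2607]
eef_rot: [-3.141, 0.001, -2.529]
contact_force: [-0.3, 0.4, -0.6]
grip_width: 0.0767
```

```bash
python3 - <<'E'
from h import *
snap("wrist","w17")
to((.4465,.1999,.19),.612+np.pi)
E
```

```text
shift mm [ 0.7  0.3 70.7] turn 0.00016061320985016891
```

View pics/w17.png

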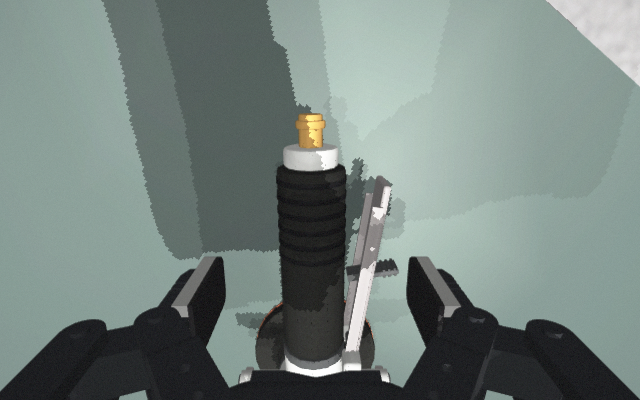

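Practically the same picture as before the first bleed (tab tip at (398,268)). Descend and repeat.

arm_command(
  increments=[
    [0.1,[1,0,10],0],
    [0.1,[1,0,20],0],
    [0.1,[1,0,30],0],
    [0.1,[1,0,40],0],
    [0.1,[1,0,50],0],
    [0.1,[1,0,60],0],
    [0.1,[1,0,70],0],
    [0.1,[1,0,70],0],
    [0.1,[1,0,70],0],
    [0.1,[1,0,70],0],
  ],
)

```text
time: 36.35
eef_pos: [0.4461, 0.1994, 0.1901]
eef_rot: [-3.142, 0.001, -2.529]
contact_force: [-0.3, 0.0, -0.3]
grip_width: 0.0769
```

arm_command(
  increments=[
    [0.1,[-4,0,0],0],
    [0.1,[-8,0,0],0],
    [0.1,[-12,0,0],0],
    [0.1,[-16,0,0],0],
    [0.1,[-20,0,0],0],
    [0.1,[-24,0,0],0],
    [0.1,[-28,0,0],0],
    [0.1,[-31,0,0],0],
    [0.1,[-31,0,0],0],
    [0.1,[-31,0,0],0],
  ],
)

```text
time: 37.35
eef_pos: [0.4713, 0.2173, 0.1898]
eef_rot: [3.141, 0.0, -2.529]
contact_force: [0.3, 1.6, -0.1]
grip_width: 0.0768
```

```bash
python3 - <<'E'
from h import *
snap("wrist","w18")
E
```

```text
(no output)
```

View pics/w18.png

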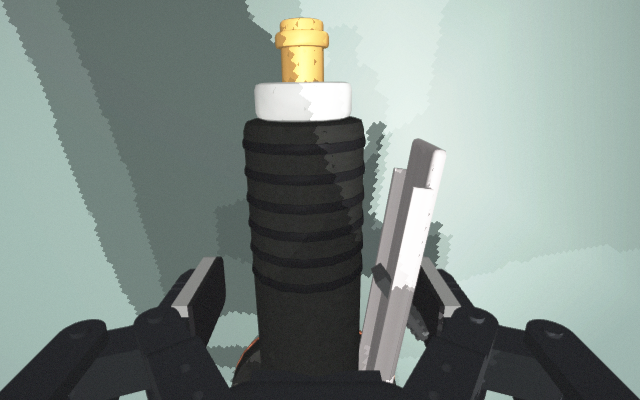

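The lever is folded forward under the finger, as with the first. Squeeze.

arm_command(
  increments=[
    [0.3,[0,0,0],0],
    [0.4,[0,0,0],0],
    [0.5,[0,0,0],0],
    [0.6,[0,0,0],0],
    [1,[0,0,0],0],
    [1,[0,0,0],0],
    [1,[0,0,0],0],
    [1,[0,0,0],0],
    [1,[0,0,0],0],
    [1,[0,0,0],0],
  ],
)

```text
time: 38.4
eef_pos: [0.4716, 0.2163, 0.1904]
eef_rot: [-3.14, -0.0, -2.53]
contact_force: [-2.2, -4.4, 9.1]
grip_width: 0.0414
```

arm_command(
  increments=[
    [1,[0,0,0],0],
    [1,[0,0,0],0],
    [1,[0,0,0],0],
    [1,[0,0,0],0],
    [1,[0,0,0],0],
    [1,[0,0,0],0],
    [1,[0,0,0],0],
    [1,[0,0,0],0],
    [1,[0,0,0],0],
    [1,[0,0,0],0],
  ],
)

```text
time: 39.4
eef_pos: [0.4716, 0.2163, 0.1904]
eef_rot: [-3.14, -0.0, -2.53]
contact_force: [-2.3, -4.0, 9.3]
grip_width: 0.0412
```

arm_command(
  increments=[
    [1,[0,0,0],0],
    [1,[0,0,0],0],
    [1,[0,0,0],0],
    [1,[0,0,0],0],
    [1,[0,0,0],0],
    [1,[0,0,0],0],
    [1,[0,0,0],0],
    [1,[0,0,0],0],
    [1,[0,0,0],0],
    [1,[0,0,0],0],
  ],
)

```text
time: 40.4
eef_pos: [0.4716, 0.2163, 0.1904]
eef_rot: [-3.14, -0.0, -2.53]
contact_force: [-2.2, -4.2, 9.0]
grip_width: 0.0418
```

arm_command(
  increments=[
    [1,[0,0,0],0],
    [1,[0,0,0],0],
    [1,[0,0,0],0],
    [1,[0,0,0],0],
    [1,[0,0,0],0],
    [1,[0,0,0],0],
    [1,[0,0,0],0],
    [1,[0,0,0],0],
    [1,[0,0,0],0],
    [1,[0,0,0],0],
  ],
)

```text
time: 41.4
eef_pos: [0.4716, 0.2163, 0.1904]
eef_rot: [-3.14, -0.0, -2.53]
contact_force: [-3.0, -3.5, 9.0]
grip_width: 0.0416
```

arm_command(
  increments=[
    [1,[0,0,0],0],
    [1,[0,0,0],0],
    [1,[0,0,0],0],
    [1,[0,0,0],0],
    [1,[0,0,0],0],
    [1,[0,0,0],0],
    [1,[0,0,0],0],
    [1,[0,0,0],0],
    [1,[0,0,0],0],
    [1,[0,0,0],0],
  ],
)

```text
time: 42.4
eef_pos: [0.4716, 0.2163, 0.1904]
eef_rot: [-3.14, -0.0, -2.53]
contact_force: [-2.8, -3.5, 9.5]
grip_width: 0.0418
```

arm_command(
  increments=[
    [1,[0,0,0],0],
    [1,[0,0,0],0],
    [1,[0,0,0],0],
    [1,[0,0,0],0],
    [1,[0,0,0],0],
    [1,[0,0,0],0],
    [1,[0,0,0],0],
    [1,[0,0,0],0],
    [1,[0,0,0],0],
    [1,[0,0,0],0],
  ],
)

```text
time: 43.4
eef_pos: [0.4716, 0.2163, 0.1904]
eef_rot: [-3.14, -0.0, -2.53]
contact_force: [-2.8, -4.6, 9.3]
grip_width: 0.0414
```

arm_command(
  increments=[
    [1,[0,0,0],0],
    [1,[0,0,0],0],
    [1,[0,0,0],0],
    [1,[0,0,0],0],
    [1,[0,0,0],0],
    [1,[0,0,0],0],
    [1,[0,0,0],0],
    [1,[0,0,0],0],
    [1,[0,0,0],0],
    [1,[0,0,0],0],
  ],
)

```text
time: 44.4
eef_pos: [0.4716, 0.2163, 0.1904]
eef_rot: [-3.14, -0.0, -2.53]
contact_force: [-2.7, -4.3, 9.3]
grip_width: 0.0418
```

```bash
python3 - <<'E'
from h import *
snap("wrist","w19")
E
```

```text
(no output)
```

View pics/w19.png

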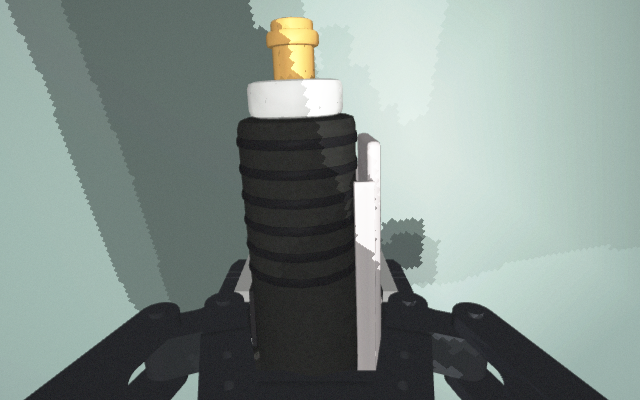

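Paddle is flat against the handle for 6+ s. Release, rise.

arm_command(
  increments=[
    [0.6,[0,0,0],0],
    [0.3,[0,0,0],0],
    [0.1,[0,0,0],0],
    [0.0,[0,0,0],0],
    [0.0,[0,0,0],0],
    [0.0,[0,0,0],0],
    [0.0,[0,0,-5],0],
    [0.0,[0,0,-15],0],
    [0.0,[0,0,-30],0],
    [0.0,[0,0,-50],0],
  ],
)

```text
time: 45.45
eef_pos: [0.4712, 0.217, 0.2409]
eef_rot: [3.141, -0.0, -2.529]
contact_force: [-0.2, 0.1, -0.4]
grip_width: 0.0853
```

arm_command(
  increments=[
    [0,[0,0,-30],0],
    [0,[10,0,-60],0],
    [0,[20,0,-90],0],
    [0,[30,0,-120],0],
    [0,[30,0,-160],0],
    [0,[30,0,-170],0],
    [0,[30,0,-170],0],
    [0,[30,0,-170],0],
    [0,[30,0,-170],0],
    [0,[30,0,-170],0],
  ],
)

```text
time: 46.45
eef_pos: [0.4466, 0.1996, 0.4085]
eef_rot: [3.141, -0.002, -2.529]
contact_force: [-0.4, 0.1, -0.1]
grip_width: 0.0852
```

```bash
python3 - <<'E'
from h import *
snap("wrist","w20")
E
```

```text
(no output)
```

View pics/w20.png

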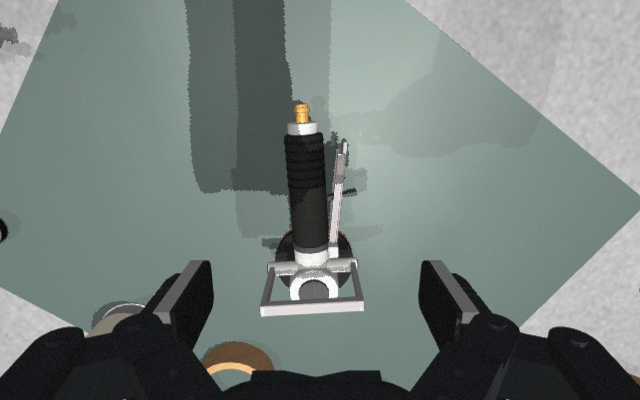

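Same geometry as after the first bleed (paddle sprung back, bar at rows ~307). Same move over the bail.

```bash
python3 - <<'E'
from h import *
P=np.load("pics/w20.npy")
A=plane("wrist",261,308,.126,P);B=plane("wrist",364,305.5,.126,P);v=B-A;m=(A+B)/2
th=np.arctan2(-v[0],v[1]);print(m,th,np.linalg.norm(v))
to((m[0],m[1],.40),th+np.pi/2)
E
```

```text
[0.52743995 0.25209171 0.126     ] 0.639510674413064 0.08467776973664293
shift mm [-96.3  -3.6   8.5] turn 1.543782567053272
```

arm_command(
  increments=[
    [0,[-10,0,0],0.145],
    [0,[-20,0,0],0.29],
    [0,[-30,0,0],0.435],
    [0,[-40,-1,0],0.58],
    [0,[-50,-2,0],0.725],
    [0,[-60,-2,0],0.87],
    [0,[-70,-3,0],1.015],
    [0,[-80,-3,0],1.16],
    [0,[-90,-4,0],1.305],
    [0,[-95,-4,0],1.45],
  ],
)

```text
time: 47.5
eef_pos: [0.5274, 0.2514, 0.4086]
eef_rot: [-3.14, -0.001, 2.298]
contact_force: [0.7, 0.4, -0.0]
grip_width: 0.0854
```

arm_command(
  increments=[
    [0,[0,0,5],0.07],
    [0,[0,0,20],0.07],
    [0,[0,0,35],0.07],
    [0,[0,0,50],0.07],
    [0,[0,0,50],0.07],
    [0,[0,0,50],0.07],
    [0,[0,0,50],0.07],
    [0,[0,0,50],0.07],
    [0,[0,0,50],0.07],
    [0,[0,0,50],0.07],
  ],
)

```text
time: 48.5
eef_pos: [0.5269, 0.2511, 0.3601]
eef_rot: [3.141, 0.0, 2.234]
contact_force: [-0.4, 0.2, -0.6]
grip_width: 0.0857
```

```bash
python3 - <<'E'
from h import *
print(get_state()["joint_pos"])
snap("wrist","w21");crop("w21",270,110,360,310,3,"w21a")
E
```

```text
[-0.05252194  0.37660466 -0.58004558  1.53551204  0.21139477  1.2919506
  0.00438333]
```

View pics/w21.png

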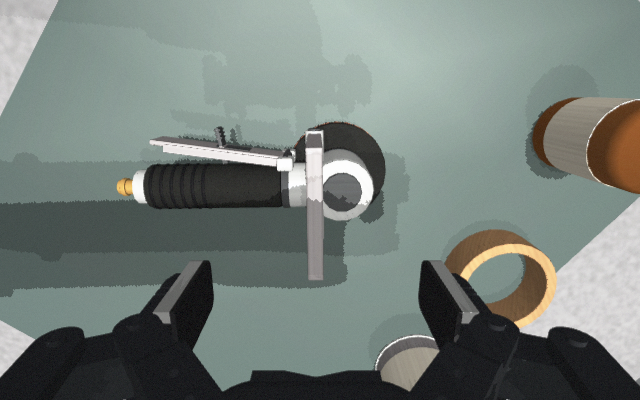

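View pics/w21a.png

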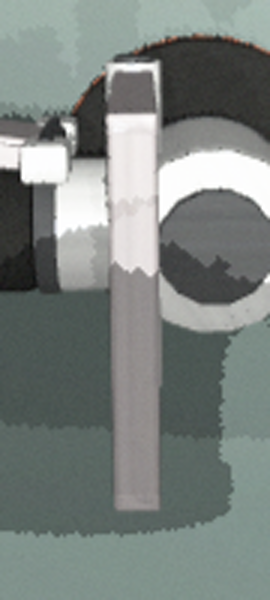

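```bash
python3 - <<'E'
from h import *
P=np.load("pics/w21.npy")
A=plane("wrist",314.3,147.7,.130,P);B=plane("wrist",315.7,280,.130,P);v=A-B;m=(A+B)/2
th=np.arctan2(-v[0],v[1]);print(m,th,np.linalg.norm(v))
to((m[0],m[1],.284),th+np.pi/2)
E
```

```text
[0.52728124 0.25119618 0.13      ] 0.67255261378026 0.08418659457484425
shift mm [-0.2  0.4 76. ] turn -0.009521911553584061
```

arm_command(
  increments=[
    [0,[0,0,15],-0.01],
    [0,[0,0,30],-0.01],
    [0,[0,0,45],-0.01],
    [0,[0,0,60],-0.01],
    [0,[0,0,70],-0.01],
    [0,[0,0,75],-0.01],
    [0,[0,0,76],-0.01],
    [0,[0,0,76],-0.01],
    [0.5,[0,0,76],-0.01],
    [0.7,[0,0,76],-0.01],
  ],
)

```text
time: 49.55
eef_pos: [0.527, 0.2512, 0.2845]
eef_rot: [3.14, 0.0, 2.244]
contact_force: [0.1, 0.4, -0.2]
grip_width: 0.0592
```

arm_command(
  increments=[
    [0.8,[0,0,0],0],
    [1,[0,0,0],0],
    [1,[0,0,0],0],
    [1,[0,0,0],0],
    [1,[0,0,0],0],
    [1,[0,0,0],0],
    [1,[0,0,0],0],
    [1,[0,0,0],0],
    [1,[0,0,0],0],
    [1,[0,0,0],0],
  ],
)

```text
time: 50.55
eef_pos: [0.5267, 0.251, 0.2839]
eef_rot: [-3.141, 0.0, 2.244]
contact_force: [-3.4, -2.6, 4.5]
grip_width: 0.0084
```

arm_command(
  increments=[
    [1,[0,0,-5],0],
    [1,[0,0,-15],0],
    [1,[0,0,-35],0],
    [1,[0,0,-60],0],
    [1,[0,0,-90],0],
    [1,[0,0,-120],0],
    [1,[0,0,-150],0],
    [1,[0,0,-180],0],
    [1,[0,0,-210],0],
    [1,[0,0,-236],0],
  ],
)

```text
time: 51.55
eef_pos: [0.5266, 0.2511, 0.5216]
eef_rot: [3.141, -0.0, 2.244]
contact_force: [0.7, 0.2, -6.1]
grip_width: 0.0084
```

```bash
python3 - <<'E'
from h import *
print(get_state()["joint_pos"])
snap("wrist","w22")
# left hook = mid hook + .125 along rack y
m=np.array([.5750,-.2359]);y=np.array([np.sin(1.102),np.cos(1.102)]);print(m+.125*y)
h=m+.125*y;h=(h+np.array([.6843,-.1795]))/2;x=np.array([y[1],-y[0]]);print(h,h-.15*x)
to((*(h-.15*x),.5),.469)
E
```

```text
[-0.06768956  0.32248057 -0.59351139  1.24311802  0.17837352  1.62625735
  0.04656593]
[ 0.6865141 -0.1794234]
[ 0.68540705 -0.1794617 ] [ 0.61763513 -0.04564478]
shift mm [-289.  -114.    25.8] turn 1.7748096465281846
```

View pics/w22.png

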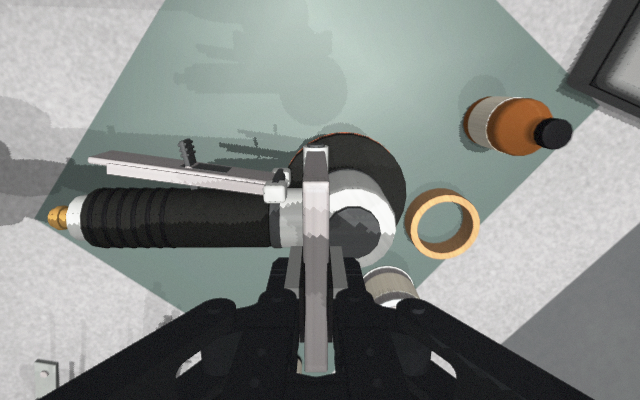

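arm_command(
  increments=[
    [1,[-5,-2,0],0.04],
    [1,[-15,-6,0],0.1],
    [1,[-30,-12,0],0.2],
    [1,[-46,-18,0],0.3],
    [1,[-62,-25,0],0.4],
    [1,[-78,-31,0],0.5],
    [1,[-95,-37,0],0.6],
    [1,[-112,-44,0],0.7],
    [1,[-128,-51,0],0.8],
    [1,[-145,-57,0],0.9],
  ],
)

```text
time: 52.6
eef_pos: [0.5727, 0.1008, 0.5171]
eef_rot: [-3.138, 0.002, 1.337]
contact_force: [0.1, 1.0, -5.9]
grip_width: 0.0085
```

```bash
python3 - <<'E'
from h import *
print(get_state()["joint_pos"])
to((.6176,-.0456,.5),.469)
E
```

```text
[ 0.06443421  0.29290799 -0.39330636  1.26305856  0.11051711  1.61027985
 -0.54306208]
shift mm [-132.1   77.6   17. ] turn 0.8684619728250245
```

arm_command(
  increments=[
    [1,[-14,8,0],0.1],
    [1,[-30,17,0],0.2],
    [1,[-46,27,0],0.3],
    [1,[-62,37,0],0.4],
    [1,[-78,46,0],0.5],
    [1,[-94,55,5],0.6],
    [1,[-110,64,10],0.7],
    [1,[-124,72,15],0.8],
    [1,[-132,77,17],0.87],
    [1,[-132,77,17],0.87],
  ],
)

```text
time: 53.6
eef_pos: [0.618, -0.0464, 0.4994]
eef_rot: [-3.14, 0.005, 0.468]
contact_force: [-0.0, -0.5, -6.8]
grip_width: 0.0084
```

```bash
python3 - <<'E'
from h import *
print(get_state()["joint_pos"])
to((.6176,-.0456,.408),.469)
E
```

```text
[ 0.15961773  0.36458111 -0.19790882  1.19359506  0.07109618  1.59472383
 -1.12747583]
shift mm [ 0.4 -0.8 91.4] turn -0.0014496400604007142
```

arm_command(
  increments=[
    [1,[0,0,12],0],
    [1,[0,0,25],0],
    [1,[0,0,40],0],
    [1,[0,0,55],0],
    [1,[0,0,70],0],
    [1,[0,0,82],0],
    [1,[0,0,92],0],
    [1,[0,0,92],0],
    [1,[0,0,92],0],
    [1,[0,0,92],0],
  ],
)

```text
time: 54.6
eef_pos: [0.6181, -0.0437, 0.4117]
eef_rot: [3.141, -0.001, 0.474]
contact_force: [-0.2, -0.1, -4.8]
grip_width: 0.0085
```

```bash
python3 - <<'E'
from h import *
snap("wrist","w23")
E
```

```text
(no output)
```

View pics/w23.png

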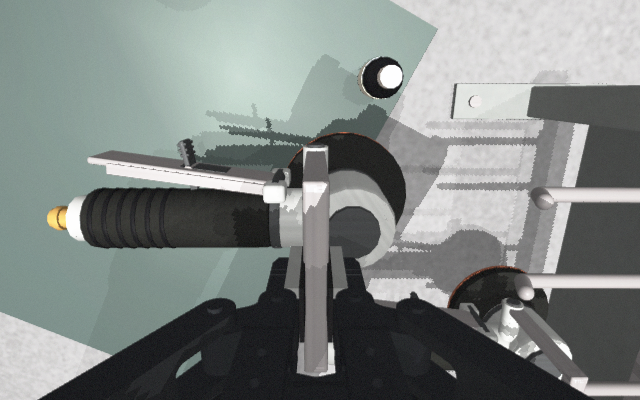

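```bash
python3 - <<'E'
from h import *
P=np.load("pics/w23.npy");s=get_state();T=R.from_euler("xyz",s["eef_rot"]).as_matrix();print(s["eef_pos"])
for u,v,z in((600,195,.206),(635,195,.206),(600,283,.206),(635,283.5,.206),(542,198,.218),(525,288,.218),(315,183,.2555),(316,374,.2555)):
    print((T.T@(plane("wrist",u,v,z,P)-s["eef_pos"])*1000).round(1))
to((.6176,-.0456,.408),.469)
E
```

```text
[ 0.61814561 -0.04373956  0.4117298 ]
[ 23.6 147.8 205.9]
[ 23.6 165.8 205.9]
[-27.7 159.9 205.8]
[-28.  179.5 205.8]
[ 25.7 110.2 193.9]
[-23.5 110.5 193.8]
[ 43.    1.  156.3]
[-43.3   1.4 156.2]
shift mm [-1.3  1.4  3.7] turn 0.004875762590955013
```

arm_command(
  increments=[
    [1,[-1,8,0],0],
    [1,[-1,22,0],0],
    [1,[-1,38,0],0],
    [1,[-1,54,0],0],
    [1,[-1,72,0],0],
    [1,[-1,90,0],0],
    [1,[-1,108,0],0],
    [1,[-1,125,0],0],
    [1,[-1,140,0],0],
    [1,[-1,149,0],0],
  ],
)

```text
time: 55.65
eef_pos: [0.6854, -0.18, 0.4099]
eef_rot: [3.141, 0.001, 0.471]
contact_force: [-0.3, -0.6, -5.6]
grip_width: 0.0083
```

```bash
python3 - <<'E'
from h import *
snap("wrist","w24");snap("scene","s24");crop("s24",120,100,360,300,3,"s24a")
print(get_state()["eef_pos"])
E
```

```text
[ 0.6852539  -0.1795109   0.40980303]
```

View pics/w24.png

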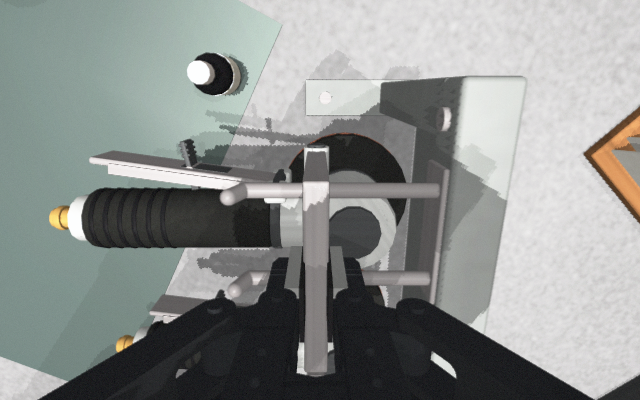

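View pics/s24a.png

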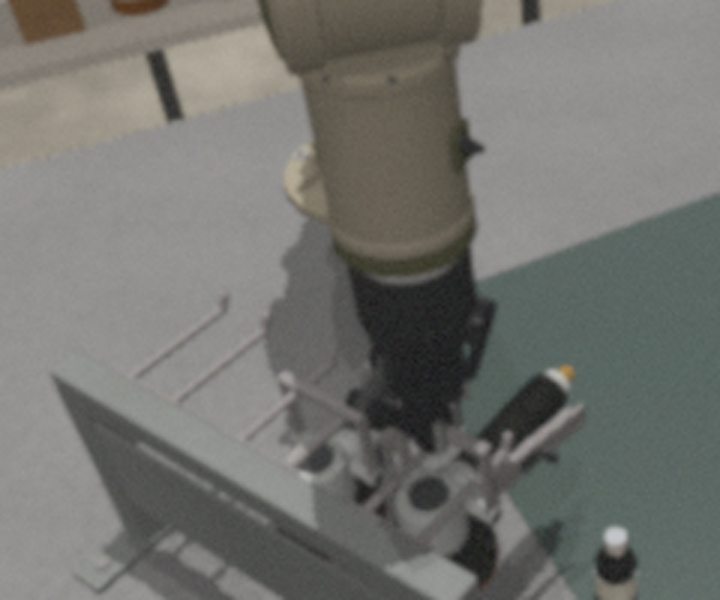

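arm_command(
  increments=[
    [1,[0,0,8],0],
    [1,[0,0,15],0],
    [1,[0,0,20],0],
    [1,[0,0,25],0],
    [1,[0,0,29],0],
    [1,[0,0,32],0],
    [1,[0,0,33],0],
    [1,[0,0,34],0],
    [1,[0,0,34],0],
    [1,[0,0,34],0],
  ],
)

```text
time: 56.75
eef_pos: [0.6851, -0.1768, 0.377]
eef_rot: [3.141, -0.0, 0.474]
contact_force: [0.2, -0.1, -6.0]
grip_width: 0.0089
```

arm_command(
  increments=[
    [1,[0,0,0.5],0],
    [1,[0,0,0.5],0],
    [1,[0,0,1],0],
    [1,[0,0,1],0],
    [1,[0,0,1],0],
    [1,[0,0,1.5],0],
    [1,[0,0,1.5],0],
    [1,[0,0,1.5],0],
    [1,[0,0,1.5],0],
    [1,[0,0,1.5],0],
  ],
)

```text
time: 57.75
eef_pos: [0.685, -0.1768, 0.3752]
eef_rot: [-3.142, -0.0, 0.474]
contact_force: [-0.1, 0.0, -6.4]
grip_width: 0.0084
```

arm_command(
  increments=[
    [1,[0,0,1],0],
    [1,[0,0,1],0],
    [1,[0,0,2],0],
    [1,[0,0,2],0],
    [1,[0,0,3],0],
    [1,[0,0,3],0],
    [1,[0,0,3],0],
    [1,[0,0,3],0],
    [1,[0,0,3],0],
    [1,[0,0,3],0],
  ],
)

```text
time: 58.75
eef_pos: [0.6851, -0.1768, 0.3722]
eef_rot: [-3.142, -0.0, 0.474]
contact_force: [0.6, -0.3, -6.4]
grip_width: 0.0083
```

arm_command(
  increments=[
    [1,[0,0,0.5],0],
    [1,[0,0,0.5],0],
    [1,[0,0,1],0],
    [1,[0,0,1],0],
    [1,[0,0,1],0],
    [1,[0,0,1],0],
    [1,[0,0,1],0],
    [1,[0,0,1],0],
    [1,[0,0,1],0],
    [1,[0,0,1],0],
  ],
)

```text
time: 59.75
eef_pos: [0.6851, -0.1768, 0.3717]
eef_rot: [3.141, -0.001, 0.474]
contact_force: [-3.4, 0.7, 4.2]
grip_width: 0.0083
```

Contact on the prongs. Release.

arm_command(
  increments=[
    [0.8,[0,0,0],0],
    [0.7,[0,0,0],0],
    [0.65,[0,0,0],0],
    [0.6,[0,0,0],0],
    [0.6,[0,0,0],0],
    [0.6,[0,0,0],0],
    [0.6,[0,0,0],0],
    [0.6,[0,0,0],0],
    [0.6,[0,0,0],0],
    [0.6,[0,0,0],0],
  ],
)

```text
time: 60.75
eef_pos: [0.685, -0.1768, 0.3712]
eef_rot: [-3.142, -0.0, 0.474]
contact_force: [0.1, -0.5, -0.4]
grip_width: 0.0344
```

```bash
python3 - <<'E'
from h import *
snap("wrist","w25")
E
```

```text
(no output)
```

View pics/w25.png

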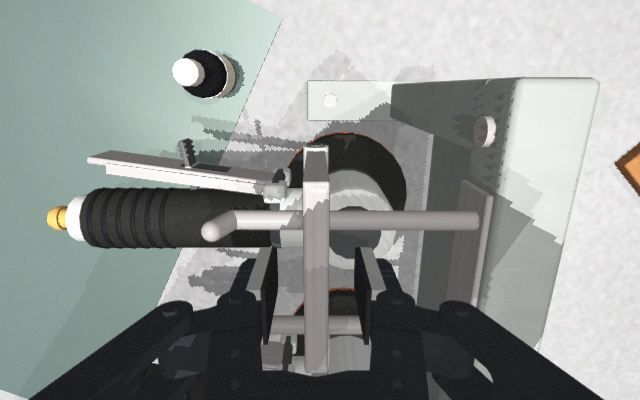

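arm_command(
  increments=[
    [0.6,[0,0,-5],0],
    [0.6,[0,0,-15],0],
    [0.6,[0,0,-30],0],
    [0.6,[0,0,-50],0],
    [0.6,[0,0,-75],0],
    [0.6,[0,0,-100],0],
    [0.6,[0,0,-130],0],
    [0.6,[0,0,-150],0],
    [0.6,[0,0,-150],0],
    [0.6,[0,0,-150],0],
  ],
)

```text
time: 61.8
eef_pos: [0.685, -0.1768, 0.522]
eef_rot: [3.141, -0.001, 0.474]
contact_force: [-0.3, -0.8, -1.1]
grip_width: 0.0339
```

arm_command(
  increments=[
    [0.6,[0,-20,0],0],
    [0.6,[0,-45,0],0],
    [0.6,[0,-70,0],0],
    [0.6,[0,-95,0],0],
    [0.6,[0,-120,0],0],
    [0.6,[0,-145,0],0],
    [0.6,[0,-165,0],0],
    [0.6,[0,-180,0],0],
    [0.6,[0,-180,0],0],
    [0.6,[0,-180,0],0],
  ],
)

```text
time: 62.8
eef_pos: [0.603, -0.0173, 0.5208]
eef_rot: [3.141, 0.001, 0.473]
contact_force: [0.4, -1.1, -1.2]
grip_width: 0.0342
```

```bash
python3 - <<'E'
from h import *
snap("wrist","w26");snap("scene","s26");snap("top","t26");crop("s26",110,130,350,330,3,"s26a")
E
```

```text
(no output)
```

View pics/w26.png

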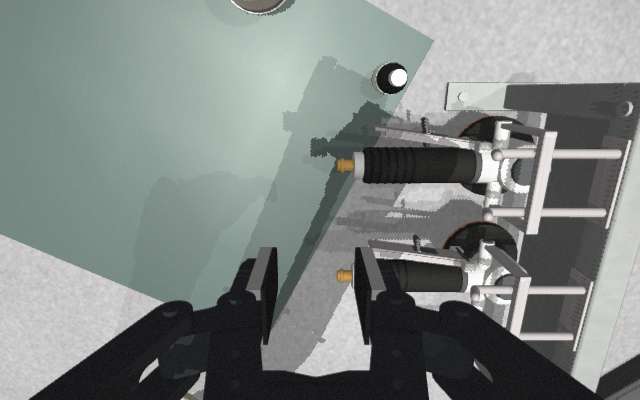

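View pics/s26a.png

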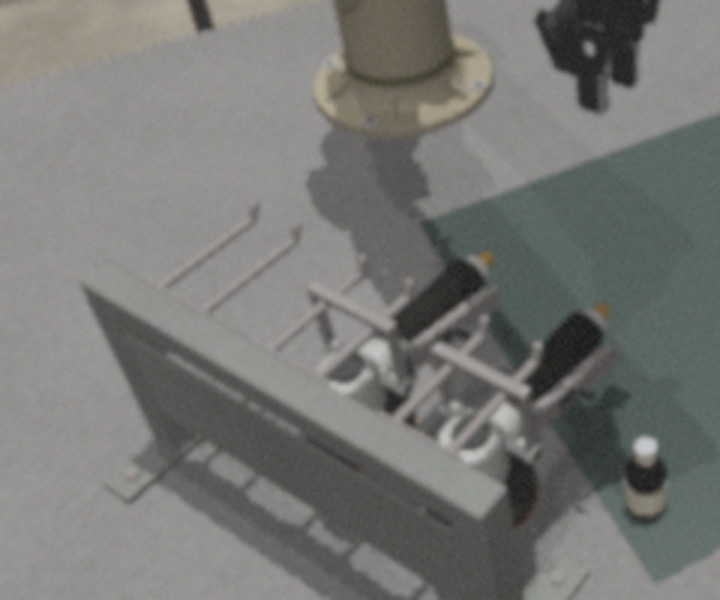

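View pics/t26.png

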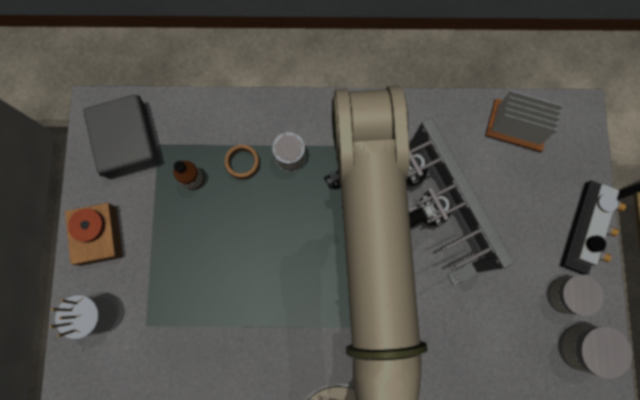

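Both sanders hang level on the middle and left hooks, each with its bar across both prongs. The bystanders are at their original pixels and the robot is clear.

```bash
python3 - <<'E'
from h import *
s=get_state();print(s["contact_force"],s["time"]);print(close_job())
E
```

```text
[ 0.76951239 -0.43705269  0.41241855] 62.95
the job is handed in; nothing more can be done
None
```

I bled both sanders on the mat, left one first, and hung them on the rack. I handed the job in at 63 s of the 210 s allowed. Only two sanders were on the bench at this start.

- **Bleeding:** On each one the finger folded the lock-off lever forward. It then squeezed the paddle flat against the handle for just over 6 s before letting go. The grip width stayed steady at about 41 mm through both squeezes. That is slightly below the 43 mm I worked out for handle plus squeezed paddle. The wrist pictures show both paddles home.
- **Knocked sander:** The second sander was shifted a few centimetres aside while I was bleeding the first. I measured its position again before working on it.
- **Hanging:** The first sander hangs on the middle hook and the second on the left hook. The last wrist and scene pictures show each bar across both prongs, both sanders level and head towards the beam.
- **Final state:** The tin, amber bottle and tape looked unmoved in the last top view. That view hid the small black bottle behind the arm, but the last wrist and scene pictures show it still standing. The gripper was well clear of everything, with contact force near zero. No check failed.

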